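# Open the toolbox and put the screwdriver away

## Robot

A 7-joint arm with a two-finger parallel gripper is mounted at the origin on the work surface. World frame = base frame: x ahead of the robot, y to its left, z up, the work surface at z = 0. Lengths are in m, angles in rad, forces in N, time in s.
With the tool pointing down it reaches from about 0.4 to 0.925 m from the base axis. Payload 5.6 kg.
Tool frame: the origin (TCP) lies at the very end of the fingers, on their centre line; the grasp point (between the pads) lies behind it (arm.hold_point_z is the z of the grasp point in the tool frame, in m); z points along the fingers, y is the direction in which the jaws open and shut (so a half turn about z gives the same grasp; the last joint's range is limited). The gripper opens to 85 mm and grips with 20 to 120 N. Pads are 22 mm wide; open, the fingers measure 114 mm over their backs; the gripper's body (76 mm by 85 mm) begins 54 mm behind the grasp point. The pads swing forward as they close: fully open they stand 13 mm farther back than shut.
Start: joints at [1.304, 0.468, -0.012, 1.603, 0.006, 1.071, -0.056], TCP at [0.144, -0.634, 0.208] pointing down, gripper open.
Joint ranges: [-2.53, 2.53], [-0.31, 2.02], [-1.57, 1.55], [0.28, 2.44], [-1.29, 4.43], [0.15, 1.84], [-2.92, 2.92]. Speed limits (rad/s): [2.57, 2.57, 3.14, 3.14, 3.14, 3.14, 3.14].

## Interface

Orientations are given as a 3x3 rotation matrix whose columns are the frame's x, y, z axes.
In Python, from plant import status, cams, finish_job, arm gives the robot as it stands.
- The arm moves only by the shell command python3 -m jog 'ROWS'. ROWS is JSON, a list of rows, each an object of numbers: "ax", "ay", "az": the turn, a rotation vector about the world's x, y, z in rad; "dx", "dy", "dz": the shift along the world's x, y, z in mm; "gripper": the finger opening in mm, from 0 to 85.4. In form: [{"ax": .., "ay": .., "az": .., "dx": .., "dy": .., "dz": .., "gripper": ..}, ...]. A call has 1 to 8 rows; each row shifts and turns the commanded pose from where the row before left it; what a row does not reach is not made up. A row lasts 1/8 s, in which the tool goes at most 62.5 mm and 10.7 degrees, less where a joint would pass 70% of its speed; a pose out of reach is approached as far as the arm can. A call with a gripper value outside its range is refused whole. The fingers move at their own pace and stop on an object; the grip force is fixed at half the most. Time passes only in rows, so rows that do not move let the fingers close. It gives the time, the measured TCP pose, the force and the opening at its end, in the units of the state.
- status.get_state(): the state, without advancing time (a new reading comes with each control period).
- cams.read_camera(name): name is "scene" or "top" or "wrist"; returns a dict with "color" (400x640x3 uint8, red, green, blue), "vertical_fov" (degrees; the focal length in pixels is half the picture's height over the tangent of half this angle, whatever the lens; pixels are square), "cx", "cy" (the principal point, pixels), "eye" and "rotation" of the camera in the world; the wrist camera has in their place "hand_eye" (4x4, takes a point from camera to tool coordinates, whose origin is the TCP and whose axes are the flange's). Camera axes: x right, y down, z forward; pixel columns grow to the right and rows downward; lengths in m; the calibration is good to about 2 mm. A picture is of the moment at which its call begins: read the wrist's pose just before it. There is no depth.
- finish_job(): hands the job in, once; it reports no verdict.
Trained networks look in the newest picture that a camera, given by its name, has taken for a name from the list of things; names that differ only in an ending like _2 or _b are one class to them, and where a whole thing is asked for, a point or a joint stands for the part that bears it (a point fixed in the world has none). Each returns a list of dicts, best first, with "score" (0 to 1); they miss things now and then, are a little off and sometimes report something else, mostly with a low value. They report only what shows in the picture. A call takes as long as a camera call.
- cams.boxes_of(camera, thing): "extent" ([left, top, width, height] as shares, 0 to 1, of the picture: columns of its width, rows of its height, round what is visible of it).
- cams.spot_point(camera, thing): "at" ([row, column] as shares, 0 to 1, of the picture: columns of its width, rows of its height: a listed point, or the origin of a listed thing).
The state is a dict: "clock": time; "joints": joint angles; "dq": joint speeds; "effort": joint torques, N m; "ee_pos": TCP position; "tcp_rot": TCP orientation; "wrist_force": force on the tool from outside, world axes, zero at the start; "ft_torque": the same for the moment, N m; "finger_gap": opening from 0.0 (shut) to 1.0 (fully open).
Only numpy, scipy, OpenCV 4.12 (cv2) and the standard library are available. Lean on these libraries where they do the work, as an engineer would, in place of code of your own. Each camera call takes 0.05 s, during which the arm holds its last target.

## Task

Lift the toolbox lid right open until it leans back on its stop, and don't let it slam. Then take the screwdriver lying on the worktop and lay it, not drop it, flat in the empty wide compartment at the front of the box, with its handle towards the left-hand end (as seen from the box's front), the same way round as the small screwdriver already behind it. Leave the lid open on its stop, and leave the mug, hole punch, phone stand, pencil holder and tape roll where they are.

Things in the scene. Friction and masses are not known exactly. Their poses are not given: they have to be found in the camera images.
- toolbox: Grey plastic toolbox fixed to the worktop, 170 (x) x 300 (y) x 65 mm high without lid, walls 4, floor 6. Origin: centre of its underside. -x is its front (lift tab, latches hanging undone), +y its left-hand end seen from the front. A divider along y (4 thick at x=+17, top 46 up) leaves an empty front compartment, x -81..+15, y -146..+146; the rear one holds a small screwdriver and a spanner
- lid (a joint): Lid angle, rad: 0 closed, 1.57 upright, 1.83 on its stop, leaning back behind the box. About 0.26 kg, no latch or spring, nearly free hinge along the toolbox's y at the top of its back wall: below upright it falls shut, beyond upright it falls back on the stop. Closed, it is a tray 170 x 300 x 30 mm deep, its top 95 mm above the worktop
- lid_tab (a point): Grip point on the lid's lift tab; moves and turns with the lid. Tab: mid-front of the lid, 44 mm wide along y, 12 thick, standing 33 mm out from the lid's front face (to -x when closed). This point: mid-width, mid-thickness, 23 mm out from that face; seen from the hinge line 193 mm to -x and 14 mm up when closed (79.5 mm above the worktop). Axes: x towards the hinge, y along it
- lid_hinge (a point): Middle of the hinge line, at the top edge of the box's back wall, 65.5 mm above the worktop; turns with the lid; y axis along the hinge
- screwdriver_handle (a point): Centre of the handle of the one screwdriver on the worktop, 13 mm over the surface it lies on. 200 mm long: wooden eight-sided handle 100 long, 26 across flats, then a steel blade 100 long, 6 thick; about 90 g, balanced at the front part of the handle. x axis points from handle to blade tip, which is 150 mm from here; the butt is 50 mm the other way. Lies at any yaw
- screwdriver_tip (a point): End of the screwdriver's blade, on its axis; the blade floats 10 mm over the surface, as the handle is thicker. Apart from the screwdriver itself, the worktop within 100 mm of x = 0.465 m, y = -0.33 m is always bare (room to set it down)
- mug: Navy ceramic mug, 82 mm across, 95 mm high, handle at its +y; origin under its centre. Bystander
- hole_punch: Stainless steel two-hole punch, 115 x 100 mm, about 70 mm high; origin under its centre. Bystander
- phone_stand: Clear acrylic phone stand, 85 x 75 mm, about 120 mm high; origin under its centre. Bystander
- pencil_holder: Pale wooden square pencil holder, 75 x 75 x 100 mm, pencils standing up to 180 mm; origin under its centre. Bystander
- tape_roll: Roll of masking tape lying flat, 90 mm across, 24 mm high; origin under its centre. Bystander

How it is judged:
By the outcome, as a careful person would: the job done as asked, in the order asked, and still so for the second after the job is handed in, with the robot touching nothing.
It also fails if it takes over 72 s, if anything falls off the work surface, if the arm or the gripper's body presses on something with over 40 N, if the wrist force passes 120 N, or if a joint passes its speed limit or range.

## Working session

There is one attempt and no reset: what is moved stays moved. The work goes in short steps, Python scripts to look and compute and a shell command to move; the robot and the scene stay as the last step left them, time stands still between calls to the robot, and variables do not carry over. Pictures are saved under pics/ and viewed, and the job is handed in when it is done.

```bash
ls; mkdir -p pics; cat > h.py <<'E'
import numpy as np, cv2
from plant import status, cams, arm
def save(name,fn):
    c=cams.read_camera(name); cv2.imwrite('pics/'+fn,c['color'][:,:,::-1]); return c
def campose(c,st=None):
    if 'hand_eye' in c:
        T=np.array(c['hand_eye']); R=np.array(st['tcp_rot']); p=np.array(st['ee_pos'])
        return R@T[:3,3]+p, R@T[:3,:3]
    return np.array(c['eye']),np.array(c['rotation'])
def ray(c,row,col,st=None):
    e,R=campose(c,st); H,W=c['color'].shape[:2]
    f=H/2/np.tan(np.radians(c['vertical_fov'])/2)
    d=R@np.array([(col-c['cx'])/f,(row-c['cy'])/f,1.]); return e,d
def atz(c,row,col,z,st=None):
    e,d=ray(c,row,col,st); return e+d*(z-e[2])/d[2]
def proj(c,p,st=None):
    e,R=campose(c,st); H=c['color'].shape[0]; f=H/2/np.tan(np.radians(c['vertical_fov'])/2)
    q=R.T@(np.array(p)-e); return f*q[1]/q[2]+c['cy'],f*q[0]/q[2]+c['cx']
E
python3 - <<'E'
from h import *
s=status.get_state(); print(s); print(arm.hold_point_z)
Z={'lid_tab':.0795,'lid_hinge':.0655,'screwdriver_handle':.013,'screwdriver_tip':.013,'toolbox':0,'mug':0,'hole_punch':0,'phone_stand':0,'pencil_holder':0,'tape_roll':0}
for cam in ['top','scene']:
    c=save(cam,cam+'0.png'); print(cam,c['vertical_fov'],c['eye'],c['cx'],c['cy'])
    for t,z in Z.items():
        for r in cams.spot_point(cam,t)[:2]:
            row,col=r['at'][0]*400,r['at'][1]*640
            print(t,round(r['score'],2),round(row,1),round(col,1),atz(c,row,col,z).round(4))
print(status.get_state()['clock'])
E
```

```text
pics
{'clock': 0.0, 'joints': array([ 1.30402664,  0.46837605, -0.01156966,  1.60363583,  0.00600549,
        1.07138568, -0.0563096 ]), 'dq': array([ 0.00090386, -0.00196459, -0.00068762,  0.00052136,  0.00095281,
       -0.00066529,  0.00012346]), 'effort': array([ 3.81988812e-04, -5.32384622e+01,  2.18082644e-02, -2.51302546e+01,
        1.14539842e-02,  7.74930959e-03, -1.22531975e-05]), 'ee_pos': array([ 0.14401509, -0.6332307 ,  0.20733402]), 'tcp_rot': array([[ 9.75090114e-01,  2.21808448e-01, -5.31540731e-04],
       [ 2.21809038e-01, -9.75088661e-01,  1.68937389e-03],
       [-1.43581939e-04, -1.76519232e-03, -9.99998432e-01]]), 'wrist_force': array([-0.08634509, -0.49749432,  0.00565477]), 'ft_torque': array([0.04525655, 0.00963325, 0.00611275]), 'finger_gap': 0.9956809341860553}
-0.0187
top 49.94122822972778 [0.47910857 0.02840252 1.19806857] 323.0944448386648 186.9064782003583
lid_tab 0.93 229.1 292.1 [0.4579 0.1043 0.0795]
lid_hinge 0.8 152.6 282.5 [0.6605 0.1293 0.0655]
lid_hinge 0.33 189.8 286.6 [0.5611 0.1191 0.0655]
screwdriver_handle 0.6 200.7 479.2 [ 0.5279 -0.409 
[... 579 characters left out ...]
0320732665166
lid_tab 0.85 183.5 336.8 [0.4693 0.1028 0.0795]
lid_hinge 0.64 216.0 379.1 [0.6413 0.1202 0.0655]
screwdriver_handle 0.74 301.8 195.3 [ 0.5243 -0.4178  0.013 ]
screwdriver_tip 0.88 258.8 234.8 [ 0.4706 -0.2724  0.013 ]
toolbox 0.75 213.4 356.7 [0.5518 0.1181 0.    ]
mug 0.89 332.8 230.9 [ 0.6488 -0.3859 -0.    ]
mug 0.27 301.0 194.7 [ 0.5125 -0.4177  0.    ]
hole_punch 0.59 304.7 295.6 [ 0.6874 -0.2179  0.    ]
phone_stand 0.68 181.6 437.4 [0.618  0.4323 0.    ]
phone_stand 0.68 151.4 404.1 [0.4328 0.4648 0.    ]
pencil_holder 0.89 153.7 403.5 [0.4407 0.4532 0.    ]
pencil_holder 0.31 258.1 235.1 [ 0.4595 -0.2681  0.    ]
tape_roll 0.59 220.4 259.7 [ 0.3824 -0.1375  0.    ]
1.1
```

View pics/top0.png

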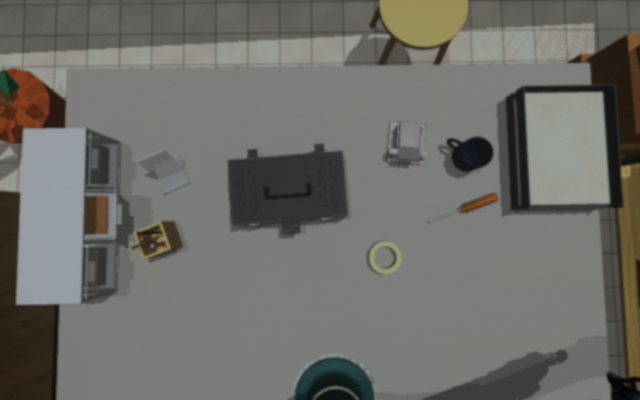

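View pics/scene0.png

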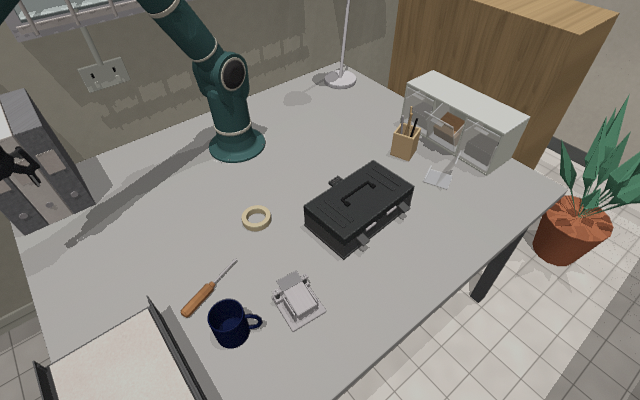

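The top view shows the closed box around (288,188) with its tab at (290,229). The screwdriver has its handle at (480,204) and its tip at (430,220). The scene view agrees. Next I'll fit the box and screwdriver poses from both views.

```bash
cat >> h.py <<'E'
from scipy.optimize import least_squares
def Rz(a): return np.array([[np.cos(a),-np.sin(a),0],[np.sin(a),np.cos(a),0],[0,0,1]])
def boxw(p,q): return Rz(p[2])@np.array(q)+np.array([p[0],p[1],0])
def lidpt(q,th):  # q in box coords when closed; rotate about hinge (x=.085,z=.0655)
    q=np.array(q,float); r=q-[.085,q[1],.0655]; c,s=np.cos(th),np.sin(th)
    return np.array([.085+c*r[0]+s*r[2],q[1],.0655-s*r[0]+c*r[2]])
def overlay(c,p,fn,th=0,st=None,crop=None,scale=3):
    im=c['color'][:,:,::-1].copy(); im=cv2.resize(im,None,fx=scale,fy=scale,interpolation=cv2.INTER_CUBIC)
    def L(a,b,col):
        A=proj(c,boxw(p,a),st);B=proj(c,boxw(p,b),st)
        cv2.line(im,(int((A[1]+.5)*scale),int((A[0]+.5)*scale)),(int((B[1]+.5)*scale),int((B[0]+.5)*scale)),col,1)
    for z0,col in((0,(0,255,255)),(.065,(255,255,0))):
        k=[(-.085,-.15,z0),(.085,-.15,z0),(.085,.15,z0),(-.085,.15,z0)]
        for i in range(4): L(k[i],k[(i+1)%4],col)
    k=[lidpt(v,th) for v in[(-.085,-.15,.095),(.085,-.15,.095),(.085,.15,.095),(-.085,.15,.095)]]
    for i in range(4): L(k[i],k[(i+1)%4],(0,0,255))
    k=[lidpt(v,th) for v in[(-.085,-.022,.0795),(-.118,-.022,.0795),(-.118,.022,.0795),(-.085,.022,.0795)]]
    for i in range(4): L(k[i],k[(i+1)%4],(0,255,0))
    if crop: im=im[crop[0]*scale:crop[1]*scale,crop[2]*scale:crop[3]*scale]
    cv2.imwrite('pics/'+fn,im)
E
python3 - <<'E'
from h import *
ct=cams.read_camera('top'); cs=cams.read_camera('scene')
obs=[(ct,'t',229.1,292.1),(ct,'h',152.6,282.5),(ct,'o',188,289.8),(cs,'t',183.5,336.8),(cs,'h',216,379.1),(cs,'o',213.4,356.7)]
P={'t':(-.108,0,.0795),'h':(.085,0,.0655),'o':(0,0,0)}
f=lambda p: np.concatenate([np.subtract(proj(c,boxw(p,P[k])),(r,q)) for c,k,r,q in obs])
r=least_squares(f,[.56,.11,.1],loss='soft_l1',x_scale=[.01,.01,.05]); print(r.x, r.fun.round(1))
overlay(ct,r.x,'ot.png',crop=(130,250,200,380),scale=4); overlay(cs,r.x,'os.png',crop=(140,270,280,430),scale=4)
E
```

```text
[0.56687179 0.11679894 0.11750019] [-0.7  0.1  3.4  1.   1.4 -0.5 -1.9 -1.7  0.9  4.   3.   2.9]
```

View pics/ot.png

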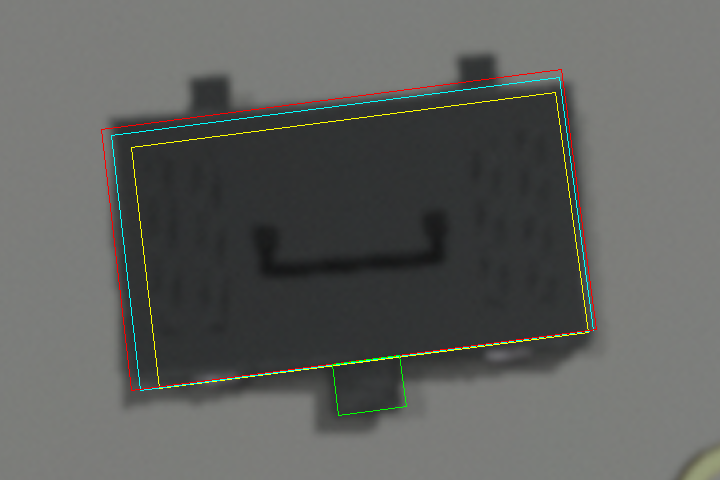

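View pics/os.png

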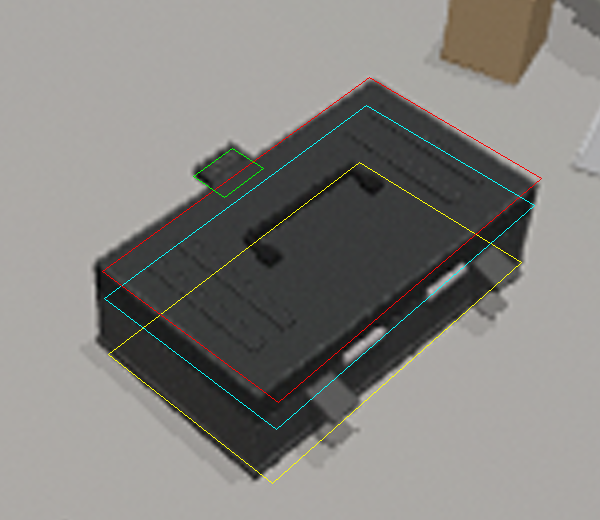

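```bash
cat > fit.py <<'E'
from h import *
ct=cams.read_camera('top'); cs=cams.read_camera('scene')
T=lambda c,x,y:(y/4+c[0]-.5,x/4+c[1]-.5)
C={'bl':(.085,.15,.095),'br':(.085,-.15,.095),'fr':(-.085,-.15,.095),'fl':(-.085,.15,.095),'t':(-.118,0,.0795)}
obs=[(ct,'bl',*T((130,200),112,122)),(ct,'br',*T((130,200),568,85)),(ct,'fr',*T((130,200),602,330)),(ct,'fl',*T((130,200),126,403)),(ct,'t',*T((130,200),346,432)),
(cs,'fl',*T((140,280),370,79)),(cs,'bl',*T((140,280),540,184)),(cs,'br',*T((140,280),268,395)),(cs,'fr',*T((140,280),97,266)),(cs,'t',*T((140,280),211,160))]
for o in(obs[:5],obs[5:],obs):
    f=lambda p: np.concatenate([np.subtract(proj(c,boxw(p,C[k])),(r,q)) for c,k,r,q in o])
    r=least_squares(f,[.56,.11,.1],x_scale=[.01,.01,.05],loss='soft_l1'); print(r.x.round(4), r.fun.round(1))
overlay(ct,r.x,'ot1.png',crop=(130,250,200,380),scale=4)
print('tab',boxw(r.x,(-.108,0,.0795)),'hinge',boxw(r.x,(.085,0,.0655)))
E
python3 fit.py
```

```text
[0.5612 0.1155 0.0844] [ 1.9 -1.3  0.   0.2  4.2 -1.7 -2.6  0.6 -2.9  5.6]
[0.5641 0.115  0.0911] [-0.3  0.2 -0.7 -0.1  1.2 -0.3 -0.1  0.  -0.1  0.3]
[0.563  0.1154 0.0874] [ 1.4 -1.3 -0.8  0.1  3.3 -1.5 -3.1  0.7 -3.6  5.8 -0.5  0.2 -0.8 -0.2
  0.9 -0.7 -0.5 -0.1 -0.4  0.2]
tab [0.45540229 0.1060005  0.0795    ] hinge [0.64766607 0.12284209 0.0655    ]
```

View pics/ot1.png

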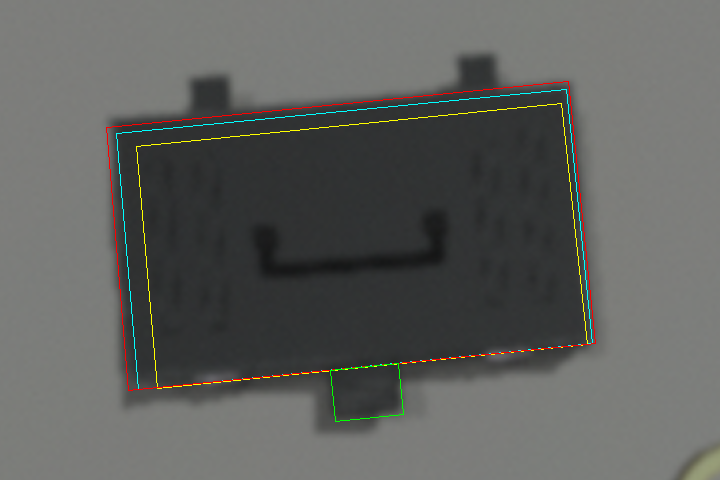

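```bash
python3 -m jog '[{"dx":40,"dy":46,"dz":8,"az":-0.017},{"dx":40,"dy":46,"dz":8,"az":-0.017},{"dx":40,"dy":46,"dz":8,"az":-0.017},{"dx":40,"dy":46,"dz":8,"az":-0.017},{"dx":40,"dy":46,"dz":8,"az":-0.017},{"dx":40,"dy":46,"dz":8,"az":-0.017},{"dx":30,"dy":52,"dz":8,"az":-0.017},{"dx":20,"dy":55,"dz":8,"az":-0.017}]'
python3 -m jog '[{"dx":0,"dy":58},{"dx":0,"dy":58},{"dx":-2,"dy":58},{"dx":-5,"dy":58},{"dx":-5,"dy":55},{"dx":-5,"dy":45},{"dy":20},{}]'
python3 - <<'E'
from h import *
s=status.get_state(); print(s['ee_pos'],s['tcp_rot'].round(3),s['joints'].round(2))
c=save('wrist','w1.png'); print(c['hand_eye'].round(3),c['vertical_fov'],c['cx'],c['cy'])
for t in ['lid_tab','lid_hinge','toolbox']:
    for r in cams.spot_point('wrist',t)[:2]:
        row,col=r['at'][0]*400,r['at'][1]*640; print(t,r['score'],row,col,atz(c,row,col,{'lid_tab':.0795,'lid_hinge':.0655}.get(t,0),s))
p=(.5641,.115,.0911); overlay(c,p,'w1o.png',st=s,scale=1)
E
```

```text
[ 0.14422917 -0.63382093  0.20829078] [[ 0.975  0.222 -0.   ]
 [ 0.222 -0.975 -0.   ]
 [-0.     0.    -1.   ]] [ 1.3   0.47 -0.01  1.6   0.01  1.07 -0.06]
[[ 0.001 -0.95  -0.313  0.081]
 [ 1.     0.001  0.    -0.   ]
 [-0.    -0.313  0.95  -0.164]
 [ 0.     0.     0.     1.   ]] 69.04416310578492 319.40561620388956 196.46972964458067invalid input
invalid input
```

```bash
python3 -m jog '[{"ax":0,"ay":0,"az":-0.017,"dx":40,"dy":46,"dz":8,"gripper":85},{"ax":0,"ay":0,"az":-0.017,"dx":40,"dy":46,"dz":8,"gripper":85},{"ax":0,"ay":0,"az":-0.017,"dx":40,"dy":46,"dz":8,"gripper":85},{"ax":0,"ay":0,"az":-0.017,"dx":40,"dy":46,"dz":8,"gripper":85},{"ax":0,"ay":0,"az":-0.017,"dx":40,"dy":46,"dz":8,"gripper":85},{"ax":0,"ay":0,"az":-0.017,"dx":40,"dy":46,"dz":8,"gripper":85},{"ax":0,"ay":0,"az":-0.017,"dx":30,"dy":52,"dz":8,"gripper":85},{"ax":0,"ay":0,"az":-0.017,"dx":20,"dy":55,"dz":8,"gripper":85}]'
```

```text
clock: 2.5
ee_pos: [0.4355, -0.2489, 0.2728]
tcp_rot: [[0.996, 0.088, 0.001], [0.088, -0.996, -0.0], [0.001, 0.0, -1.0]]
wrist_force: [0.6, -0.4, -0.0]
finger_gap: 0.994
```

```bash
python3 -m jog '[{"ax":0,"ay":0,"az":0,"dx":0,"dy":55,"dz":0,"gripper":65},{"ax":0,"ay":0,"az":0,"dx":0,"dy":55,"dz":0,"gripper":65},{"ax":0,"ay":0,"az":0,"dx":0,"dy":55,"dz":0,"gripper":65},{"ax":0,"ay":0,"az":0,"dx":0,"dy":55,"dz":0,"gripper":65},{"ax":0,"ay":0,"az":0,"dx":0,"dy":50,"dz":0,"gripper":65},{"ax":0,"ay":0,"az":0,"dx":0,"dy":45,"dz":0,"gripper":65},{"ax":0,"ay":0,"az":0,"dx":0,"dy":25,"dz":0,"gripper":65},{"ax":0,"ay":0,"az":0,"dx":0,"dy":0,"dz":0,"gripper":65}]'
cat > wl.py <<'E'
import sys
from h import *
s=status.get_state(); print(s['ee_pos'],s['tcp_rot'].round(3).tolist(),s['joints'].round(2))
c=save('wrist',sys.argv[1]+'.png'); th=float(sys.argv[2]) if len(sys.argv)>2 else 0
for t in ['lid_tab','lid_hinge','toolbox']:
    for r in cams.spot_point('wrist',t)[:2]:
        row,col=r['at'][0]*400,r['at'][1]*640; print(t,r['score'],row,col,atz(c,row,col,{'lid_tab':.0795,'lid_hinge':.0655}.get(t,0),s))
p=(.5641,.115,.0911); overlay(c,p,sys.argv[1]+'o.png',th=th,st=s,scale=1)
E
python3 wl.py w1
```

```text
clock: 3.5
ee_pos: [0.434, 0.0911, 0.2725]
tcp_rot: [[0.996, 0.092, 0.0], [0.092, -0.996, 0.0], [0.0, -0.0, -1.0]]
wrist_force: [-1.0, -1.2, 0.0]
finger_gap: 0.765
[0.43401436 0.09105565 0.27254147] [[0.996, 0.092, 0.0], [0.092, -0.996, 0.0], [0.0, -0.0, -1.0]] [ 0.26  0.08 -0.57  1.98  0.05  1.1  -1.8 ]
lid_tab 0.76 148.8 308.48 [0.45742989 0.10711581 0.0795    ]
toolbox 0.88 60.08 310.592 [0.56609389 0.11587333 0.        ]
```

View pics/w1o.png

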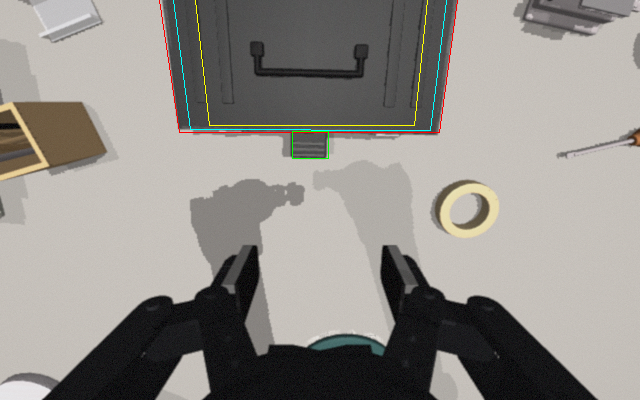

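```bash
python3 -m jog '[{"ax":0,"ay":0,"az":0,"dx":10,"dy":7,"dz":-45,"gripper":65},{"ax":0,"ay":0,"az":0,"dx":11,"dy":7.4,"dz":-45,"gripper":65},{"ax":0,"ay":0,"az":0,"dx":0,"dy":0,"dz":-30,"gripper":65},{"ax":0,"ay":0,"az":0,"dx":0,"dy":0,"dz":0,"gripper":65},{"ax":0,"ay":0,"az":0,"dx":0,"dy":0,"dz":0,"gripper":65}]'
python3 wl.py w2
```

```text
clock: 4.32
ee_pos: [0.4561, 0.1032, 0.1534]
tcp_rot: [[0.996, 0.086, 0.002], [0.086, -0.996, 0.0], [0.002, 0.0, -1.0]]
wrist_force: [0.6, 0.6, -0.2]
finger_gap: 0.765
[0.45609407 0.10319323 0.15337841] [[0.996, 0.086, 0.002], [0.086, -0.996, 0.0], [0.002, 0.0, -1.0]] [ 0.19  0.29 -0.55  2.06  0.2   0.84 -1.97]
```

View pics/w2o.png

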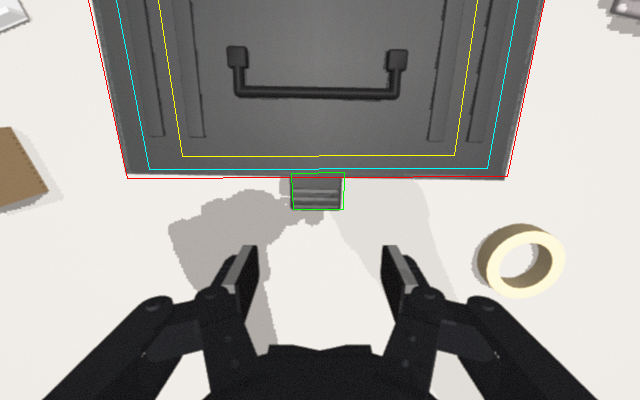

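The tab shows at about (316,193), which is on the model. Now descending.

```bash
python3 -m jog '[{"ax":0,"ay":0,"az":0.002,"dx":-0.5,"dy":2,"dz":-35,"gripper":65},{"ax":0,"ay":0,"az":0.003,"dx":-0.5,"dy":0.7,"dz":-30,"gripper":65},{"ax":0,"ay":0,"az":0,"dx":0,"dy":0,"dz":-15,"gripper":65},{"ax":0,"ay":0,"az":0,"dx":0,"dy":0,"dz":-9,"gripper":65},{"ax":0,"ay":0,"az":0,"dx":0,"dy":0,"dz":0,"gripper":65},{"ax":0,"ay":0,"az":0,"dx":0,"dy":0,"dz":0,"gripper":65}]'
python3 wl.py w3
```

```text
clock: 5.28
ee_pos: [0.4549, 0.1065, 0.0641]
tcp_rot: [[0.996, 0.093, 0.002], [0.093, -0.996, 0.0], [0.002, -0.0, -1.0]]
wrist_force: [0.5, 1.0, 1.2]
finger_gap: 0.762
[0.45493204 0.10649776 0.06407464] [[0.996, 0.093, 0.002], [0.093, -0.996, 0.0], [0.002, -0.0, -1.0]] [ 0.11  0.44 -0.48  2.12  0.33  0.65 -2.08]
lid_tab 0.89 243.67999999999998 318.976 [0.45828209 0.10743508 0.0795    ]
toolbox 0.59 60.08 322.30400000000003 [5.63226549e-01 1.14928571e-01 2.77555756e-17]
```

View pics/w3o.png

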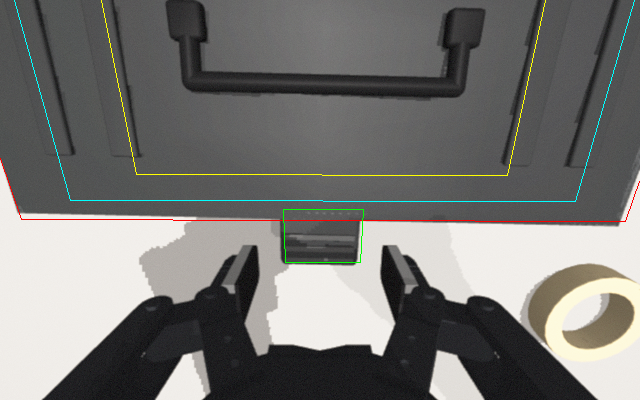

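```bash
python3 -m jog '[{"ax":0,"ay":0,"az":0,"dx":0,"dy":0,"dz":0,"gripper":30},{"ax":0,"ay":0,"az":0,"dx":0,"dy":0,"dz":0,"gripper":30},{"ax":0,"ay":0,"az":0,"dx":0,"dy":0,"dz":0,"gripper":30},{"ax":0,"ay":0,"az":0,"dx":0,"dy":0,"dz":0,"gripper":30}]'
python3 wl.py w4
```

```text
clock: 5.98
ee_pos: [0.4542, 0.1063, 0.0633]
tcp_rot: [[0.996, 0.093, -0.0], [0.093, -0.996, -0.0], [-0.0, 0.0, -1.0]]
wrist_force: [-0.4, 0.5, 0.1]
finger_gap: 0.346
[0.45422217 0.1062961  0.06327172] [[0.996, 0.093, -0.0], [0.093, -0.996, -0.0], [-0.0, 0.0, -1.0]] [ 0.11  0.44 -0.48  2.12  0.33  0.65 -2.08]
lid_tab 0.76 241.2 318.784 [0.45955975 0.10752806 0.0795    ]
toolbox 0.88 58.8 322.816 [0.56316032 0.11443007 0.        ]
```

View pics/w4o.png

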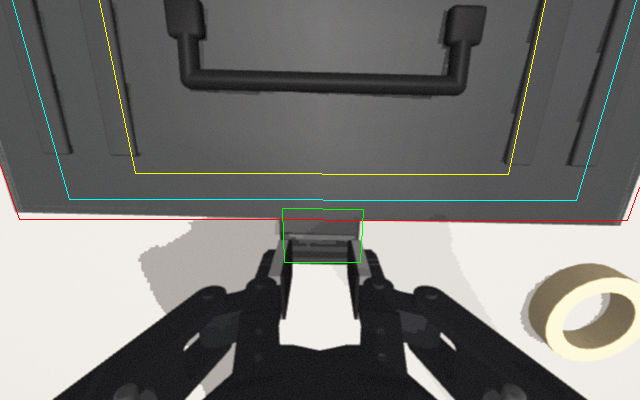

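```bash
python3 -m jog '[{"ax":0,"ay":0,"az":0,"dx":0,"dy":0,"dz":0,"gripper":20},{"ax":0,"ay":0,"az":0,"dx":0,"dy":0,"dz":0,"gripper":20}]'
python3 -c "
from h import *
c=save('wrist','w5.png'); cv2.imwrite('pics/w5.png',cv2.resize(c['color'][200:350,220:420,::-1],None,fx=4,fy=4)); print(status.get_state()['finger_gap'])"
```

```text
clock: 6.42
ee_pos: [0.4542, 0.1063, 0.0633]
tcp_rot: [[0.996, 0.093, -0.0], [0.093, -0.996, -0.0], [-0.0, 0.0, -1.0]]
wrist_force: [0.2, -0.3, 0.4]
finger_gap: 0.235
0.235709874181698
```

View pics/w5.png

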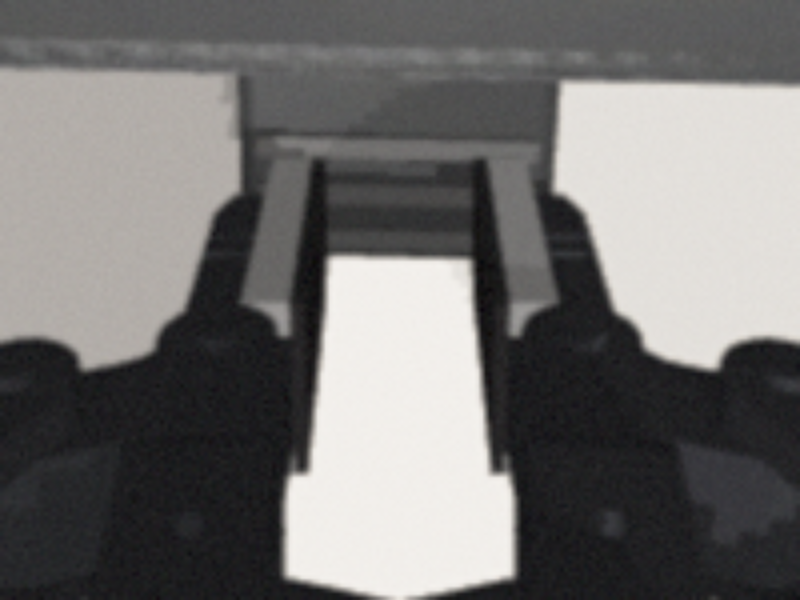

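```bash
python3 - <<'E'
from h import *
s=status.get_state(); c=cams.read_camera('wrist'); R=s['tcp_rot']; p=s['ee_pos']
for q in [(0,0,0),(11,10,0),(11,-10,0),(11,-10,-37),(-11,-10,0),(11,22,0)]:
    w=p+R@(np.array(q)/1000); r=proj(c,w,s); print(q,w.round(3),'crop',((r[1]-220)*4),((r[0]-200)*4))
print(c['hand_eye'].round(4))
c=cams.read_camera('scene'); im=cv2.resize(c['color'][130:250,290:450,::-1],None,fx=5,fy=5,interpolation=cv2.INTER_CUBIC); cv2.imwrite('pics/s5.png',im)
E
```

```text
(0, 0, 0) [0.454 0.106 0.063] crop 400.02348879660485 148.40598032976504
(11, 10, 0) [0.466 0.097 0.063] crop 465.45046543345984 83.34132233020057
(11, -10, 0) [0.464 0.117 0.063] crop 334.79300292446555 83.25973993996206
(11, -10, -37) [0.464 0.117 0.1  ] crop 319.3865174091841 201.49415324243967
(-11, -10, 0) [0.442 0.115 0.063] crop 337.0308104659762 211.0498205733354
(11, 22, 0) [0.467 0.085 0.063] crop 543.8396692924243 83.39026847148364
[[ 7.000e-04 -9.497e-01 -3.131e-01  8.090e-02]
 [ 1.000e+00  7.000e-04  4.000e-04 -5.000e-04]
 [-2.000e-04 -3.131e-01  9.497e-01 -1.644e-01]
 [ 0.000e+00  0.000e+00  0.000e+00  1.000e+00]]
```

View pics/s5.png

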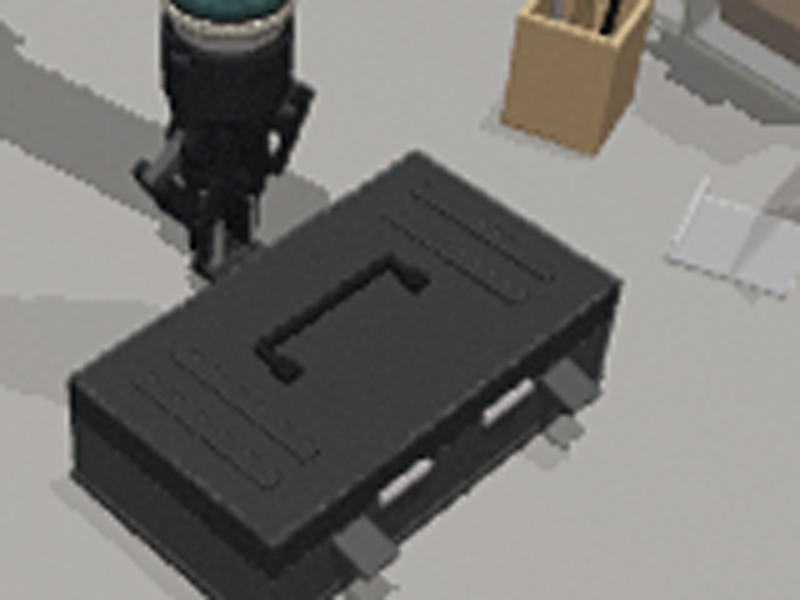

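```bash
python3 -m jog '[{"ax":0,"ay":0,"az":0,"dx":0,"dy":0,"dz":0,"gripper":65},{"ax":0,"ay":0,"az":0,"dx":0,"dy":0,"dz":0,"gripper":65},{"ax":0,"ay":0,"az":0,"dx":0,"dy":0,"dz":0,"gripper":65},{"ax":0,"ay":0,"az":0,"dx":0,"dy":0,"dz":0,"gripper":65},{"ax":0,"ay":0,"az":0,"dx":0,"dy":0,"dz":-10,"gripper":65},{"ax":0,"ay":0,"az":0,"dx":0,"dy":0,"dz":-10,"gripper":65},{"ax":0,"ay":0,"az":0,"dx":0,"dy":0,"dz":0,"gripper":38},{"ax":0,"ay":0,"az":0,"dx":0,"dy":0,"dz":0,"gripper":38}]'
python3 -m jog '[{"ax":0,"ay":0,"az":0,"dx":0,"dy":0,"dz":0,"gripper":38},{"ax":0,"ay":0,"az":0,"dx":0,"dy":0,"dz":0,"gripper":38},{"ax":0,"ay":0,"az":0,"dx":0,"dy":0,"dz":0,"gripper":38}]'
python3 -c "
from h import *
c=save('wrist','w6.png'); cv2.imwrite('pics/w6.png',cv2.resize(c['color'][200:350,220:420,::-1],None,fx=4,fy=4)); print(status.get_state()['finger_gap'])"
```

```text
clock: 7.58
ee_pos: [0.4534, 0.1067, 0.043]
tcp_rot: [[0.996, 0.093, -0.002], [0.093, -0.996, 0.0], [-0.002, -0.0, -1.0]]
wrist_force: [-2.1, -0.1, -0.8]
finger_gap: 0.496
clock: 7.95
ee_pos: [0.4535, 0.1067, 0.0431]
tcp_rot: [[0.996, 0.093, -0.001], [0.093, -0.996, 0.0], [-0.001, -0.0, -1.0]]
wrist_force: [-4.0, 2.8, -1.9]
finger_gap: 0.494
0.5014476354814832
```

View pics/w6.png

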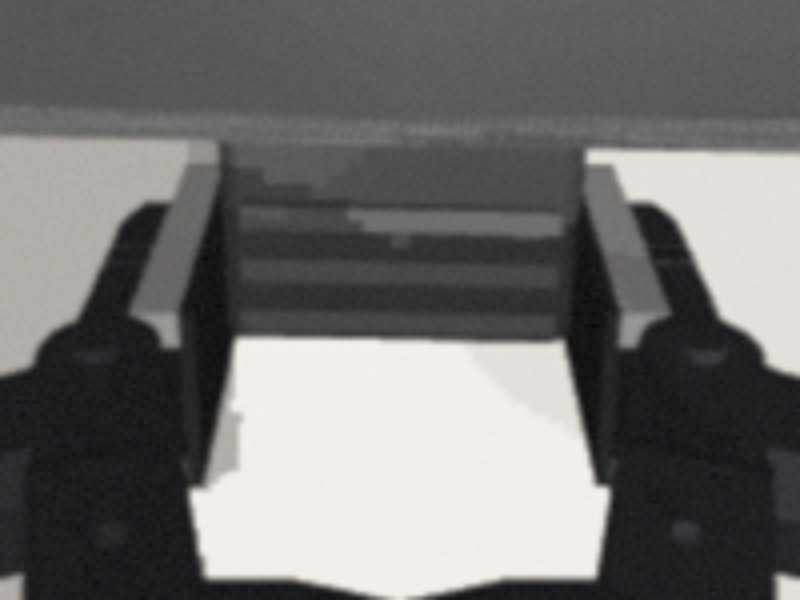

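```bash
python3 - <<'E'
import numpy as np
a=np.radians(np.array(list(range(0,106,5)))+4.08); s=-196.8*np.cos(a); z=29+196.8*np.sin(a)
for i in range(1,len(a)): d=s[i]-s[i-1]; print(5*i,(d*.9958).round(1),(d*.0914).round(1),(z[i]-z[i-1]).round(1),'abs',(649.1+s[i]*.9958).round(1),(123.3+s[i]*.0914).round(1),z[i].round(1))
E
```

```text
5 2.0 0.2 17.1 abs 455.6 105.5 60.1
10 3.4 0.3 16.8 abs 459.0 105.9 76.9
15 4.9 0.4 16.5 abs 463.9 106.3 93.3
20 6.3 0.6 16.0 abs 470.2 106.9 109.3
25 7.6 0.7 15.4 abs 477.8 107.6 124.7
30 9.0 0.8 14.6 abs 486.8 108.4 139.3
35 10.2 0.9 13.8 abs 497.0 109.3 153.1
40 11.3 1.0 12.8 abs 508.3 110.4 165.9
45 12.4 1.1 11.8 abs 520.7 111.5 177.7
50 13.4 1.2 10.7 abs 534.1 112.7 188.4
55 14.3 1.3 9.5 abs 548.4 114.1 197.8
60 15.0 1.4 8.2 abs 563.4 115.4 206.0
65 15.7 1.4 6.8 abs 579.1 116.9 212.8
70 16.2 1.5 5.4 abs 595.3 118.4 218.3
75 16.6 1.5 4.0 abs 612.0 119.9 222.2
80 16.9 1.6 2.5 abs 628.9 121.4 224.8
85 17.1 1.6 1.0 abs 646.0 123.0 225.8
90 17.1 1.6 -0.5 abs 663.0 124.6 225.3
95 17.0 1.6 -2.0 abs 680.0 126.1 223.3
100 16.7 1.5 -3.4 abs 696.8 127.7 219.9
105 16.4 1.5 -4.9 abs 713.2 129.2 215.0
```

```bash
python3 -m jog '[{"ax":0,"ay":0,"az":0,"dx":1,"dy":0.1,"dz":8,"gripper":20},{"ax":0,"ay":0,"az":0,"dx":1,"dy":0.1,"dz":9,"gripper":20},{"ax":0,"ay":0,"az":0,"dx":1.7,"dy":0.1,"dz":8.4,"gripper":20},{"ax":0,"ay":0,"az":0,"dx":1.7,"dy":0.2,"dz":8.4,"gripper":20}]'
python3 -c "
from h import *
c=save('wrist','w7.png')"
```

```text
clock: 8.5
ee_pos: [0.461, 0.1072, 0.0782]
tcp_rot: [[0.996, 0.092, 0.003], [0.092, -0.996, 0.001], [0.003, -0.001, -1.0]]
wrist_force: [3.1, 3.2, -5.5]
finger_gap: 0.494
```

View pics/w7.png

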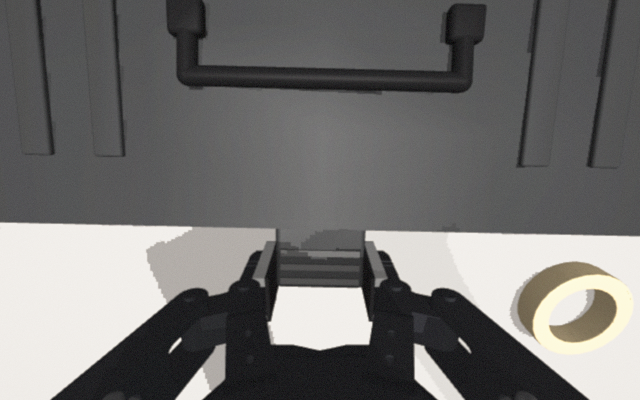

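The lid is coming up with the tab held in the pads at about (320,262). I'll carry on along the arc.

```bash
python3 -m jog '[{"ax":0,"ay":0,"az":0,"dx":4.9,"dy":0.4,"dz":16.5,"gripper":20},{"ax":0,"ay":0,"az":0,"dx":6.3,"dy":0.6,"dz":16,"gripper":20},{"ax":0,"ay":0,"az":0,"dx":7.6,"dy":0.7,"dz":15.4,"gripper":20},{"ax":0,"ay":0,"az":0,"dx":9,"dy":0.8,"dz":14.6,"gripper":20},{"ax":0,"ay":0,"az":0,"dx":10.2,"dy":0.9,"dz":13.8,"gripper":20},{"ax":0,"ay":0,"az":0,"dx":11.3,"dy":1,"dz":12.8,"gripper":20},{"ax":0,"ay":0,"az":0,"dx":0,"dy":0,"dz":0,"gripper":20}]'
python3 -c "
from h import *
c=save('wrist','w8.png')"
```

```text
clock: 9.43
ee_pos: [0.5122, 0.1108, 0.1671]
tcp_rot: [[0.996, 0.091, 0.006], [0.091, -0.996, 0.001], [0.006, -0.001, -1.0]]
wrist_force: [6.9, 3.8, -11.5]
finger_gap: 0.496
```

View pics/w8.png

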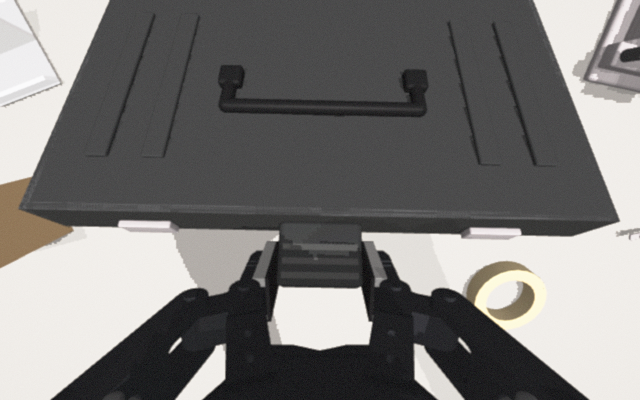

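```bash
python3 -m jog '[{"ax":0,"ay":0,"az":0,"dx":14.4,"dy":1.1,"dz":10.4,"gripper":20},{"ax":0,"ay":0,"az":0,"dx":13.4,"dy":1.2,"dz":10.7,"gripper":20},{"ax":0,"ay":0,"az":0,"dx":14.3,"dy":1.3,"dz":9.5,"gripper":20},{"ax":0,"ay":0,"az":0,"dx":15,"dy":1.4,"dz":8.2,"gripper":20},{"ax":0,"ay":0,"az":0,"dx":15.7,"dy":1.4,"dz":6.8,"gripper":20},{"ax":0,"ay":0,"az":0,"dx":16.2,"dy":1.5,"dz":5.4,"gripper":20},{"ax":0,"ay":0,"az":0,"dx":0,"dy":0,"dz":0,"gripper":20}]'
python3 -c "
from h import *
c=save('wrist','w9.png')"
```

```text
clock: 10.35
ee_pos: [0.5982, 0.1167, 0.2157]
tcp_rot: [[0.996, 0.091, -0.002], [0.091, -0.996, -0.002], [-0.002, 0.002, -1.0]]
wrist_force: [0.6, -0.3, -11.8]
finger_gap: 0.495
```

View pics/w9.png

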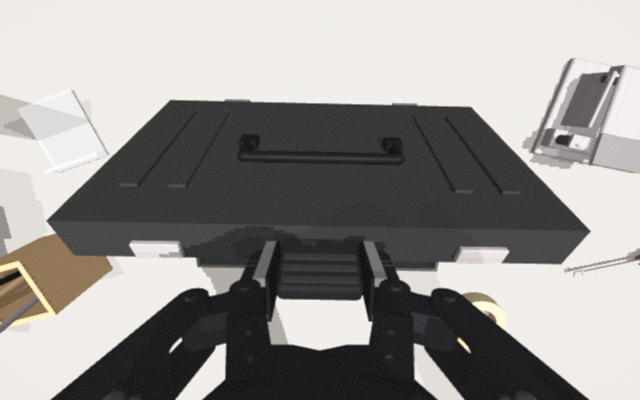

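```bash
python3 -m jog '[{"ax":0,"ay":0,"az":0,"dx":16.6,"dy":1.5,"dz":2,"gripper":20},{"ax":0,"ay":0,"az":0,"dx":16.9,"dy":1.6,"dz":1.5,"gripper":20},{"ax":0,"ay":0,"az":0,"dx":17,"dy":1.6,"dz":0.6,"gripper":20},{"ax":0,"ay":0,"az":0,"dx":17,"dy":1.6,"dz":-0.5,"gripper":20},{"ax":0,"ay":0,"az":0,"dx":16.8,"dy":1.6,"dz":-2,"gripper":20},{"ax":0,"ay":0,"az":0,"dx":9,"dy":0.8,"dz":-1.6,"gripper":20},{"ax":0,"ay":0,"az":0,"dx":0,"dy":0,"dz":0,"gripper":20}]'
python3 -c "
from h import *
c=save('wrist','w10.png');c=save('scene','s10.png')"
```

```text
clock: 11.28
ee_pos: [0.6921, 0.1234, 0.2181]
tcp_rot: [[0.996, 0.09, 0.001], [0.09, -0.996, -0.005], [0.001, 0.006, -1.0]]
wrist_force: [-1.7, -4.5, -0.9]
finger_gap: 0.483
```

View pics/w10.png

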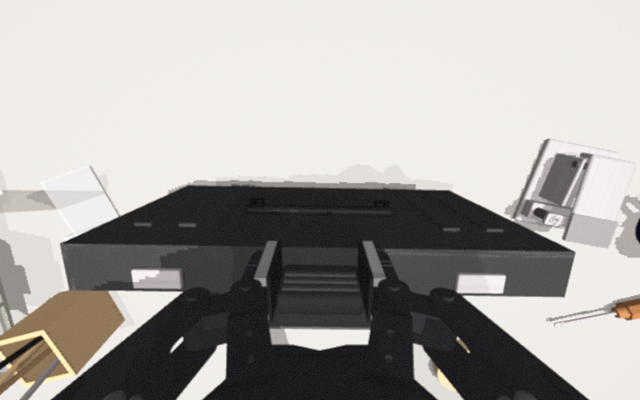

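View pics/s10.png

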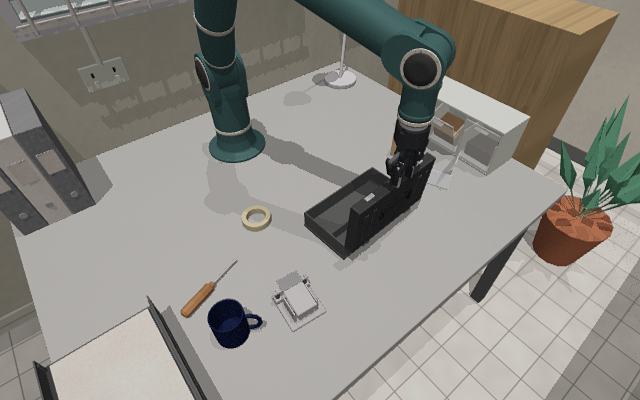

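Scene view: the lid is just past upright and held at about (400,195). Now easing it onto the stop.

```bash
python3 -m jog '[{"ax":0,"ay":0,"az":0,"dx":4,"dy":0.4,"dz":-1.1,"gripper":20},{"ax":0,"ay":0,"az":0,"dx":4,"dy":0.4,"dz":-1.1,"gripper":20},{"ax":0,"ay":0,"az":0,"dx":4,"dy":0.4,"dz":-1.2,"gripper":20},{"ax":0,"ay":0,"az":0,"dx":4,"dy":0.4,"dz":-1.2,"gripper":20}]'
python3 -m jog '[{"ax":0,"ay":0,"az":0,"dx":2,"dy":0.2,"dz":-0.6,"gripper":20},{"ax":0,"ay":0,"az":0,"dx":2,"dy":0.2,"dz":-0.6,"gripper":20},{"ax":0,"ay":0,"az":0,"dx":0,"dy":0,"dz":0,"gripper":20}]'
```

```text
clock: 11.88
ee_pos: [0.7081, 0.1246, 0.2146]
tcp_rot: [[0.996, 0.09, 0.002], [0.09, -0.996, -0.006], [0.002, 0.006, -1.0]]
wrist_force: [-0.1, -7.1, 2.0]
finger_gap: 0.479
clock: 12.25
ee_pos: [0.7124, 0.1249, 0.2134]
tcp_rot: [[0.996, 0.09, 0.003], [0.09, -0.996, -0.006], [0.002, 0.006, -1.0]]
wrist_force: [1.2, -6.3, 1.4]
finger_gap: 0.477
```

```bash
python3 -m jog '[{"ax":0,"ay":0,"az":0,"dx":2,"dy":-1,"dz":-0.7,"gripper":20},{"ax":0,"ay":0,"az":0,"dx":2,"dy":-1,"dz":-0.7,"gripper":20},{"ax":0,"ay":0,"az":0,"dx":2,"dy":0,"dz":-0.7,"gripper":20},{"ax":0,"ay":0,"az":0,"dx":0,"dy":0,"dz":0,"gripper":20}]'
python3 -m jog '[{"ax":0,"ay":0,"az":0,"dx":2,"dy":0,"dz":-0.7,"gripper":20},{"ax":0,"ay":0,"az":0,"dx":2,"dy":0,"dz":-0.7,"gripper":20},{"ax":0,"ay":0,"az":0,"dx":0,"dy":0,"dz":0,"gripper":20}]'
```

```text
clock: 12.75
ee_pos: [0.7191, 0.1256, 0.2114]
tcp_rot: [[0.996, 0.091, 0.005], [0.091, -0.996, -0.002], [0.004, 0.003, -1.0]]
wrist_force: [0.9, -5.6, 6.6]
finger_gap: 0.471
clock: 13.12
ee_pos: [0.7232, 0.126, 0.21]
tcp_rot: [[0.996, 0.091, 0.005], [0.091, -0.996, -0.002], [0.005, 0.002, -1.0]]
wrist_force: [2.1, -6.2, 4.8]
finger_gap: 0.476
```

```bash
python3 - <<'E'
from h import *
c=save('wrist','w11.png');c=save('scene','s11.png')
cv2.imwrite('pics/s11.png',cv2.resize(c['color'][120:270,290:450,::-1],None,fx=4,fy=4,interpolation=cv2.INTER_CUBIC))
for th in(1.7,1.83): overlay(c,(.5641,.115,.0911),'s11_%d.png'%(th*100),th=th,crop=(120,270,290,450),scale=4)
E
```

```text
(no output)
```

View pics/w11.png

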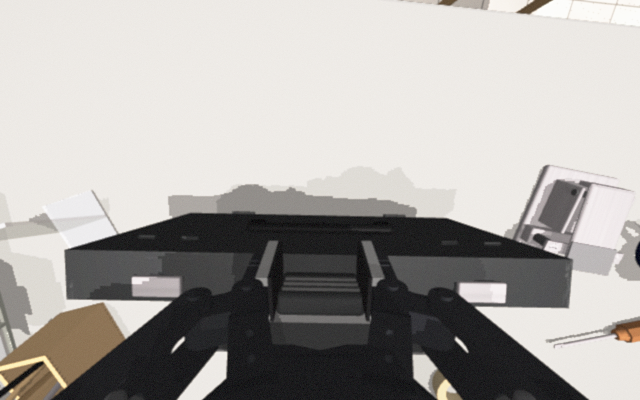

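View pics/s11_183.png

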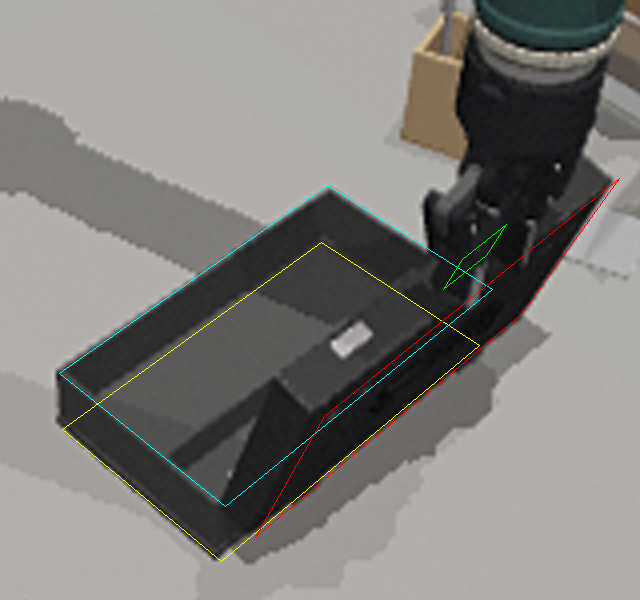

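View pics/s11_170.png

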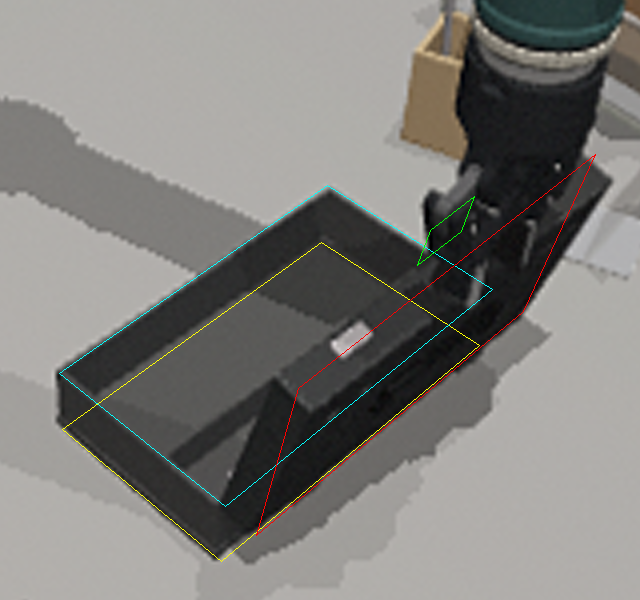

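```bash
python3 -m jog '[{"ax":0,"ay":0,"az":0,"dx":2,"dy":0,"dz":-0.8,"gripper":20},{"ax":0,"ay":0,"az":0,"dx":2,"dy":0,"dz":-0.8,"gripper":20},{"ax":0,"ay":0,"az":0,"dx":1,"dy":0,"dz":-0.5,"gripper":20},{"ax":0,"ay":0,"az":0,"dx":0,"dy":0,"dz":0,"gripper":20}]'
python3 -m jog '[{"ax":0,"ay":0,"az":0,"dx":2,"dy":0,"dz":-0.8,"gripper":20},{"ax":0,"ay":0,"az":0,"dx":2,"dy":0,"dz":-0.8,"gripper":20},{"ax":0,"ay":0,"az":0,"dx":1,"dy":0,"dz":-0.5,"gripper":20},{"ax":0,"ay":0,"az":0,"dx":0,"dy":0,"dz":0,"gripper":20}]'
python3 - <<'E'
from h import *
c=cams.read_camera('scene'); print(status.get_state()['ft_torque'])
overlay(c,(.5641,.115,.0911),'s12.png',th=1.83,crop=(120,270,290,450),scale=4)
E
```

```text
clock: 13.72
ee_pos: [0.727, 0.1263, 0.2085]
tcp_rot: [[0.996, 0.092, 0.003], [0.092, -0.996, -0.002], [0.002, 0.002, -1.0]]
wrist_force: [-3.3, -5.8, 9.7]
finger_gap: 0.47
clock: 14.22
ee_pos: [0.7274, 0.1266, 0.208]
tcp_rot: [[0.996, 0.093, -0.007], [0.093, -0.996, -0.004], [-0.007, 0.003, -1.0]]
wrist_force: [-19.3, -8.8, 21.1]
finger_gap: 0.457
[-1.63847368  4.37256721  0.20728979]
```

View pics/s12.png

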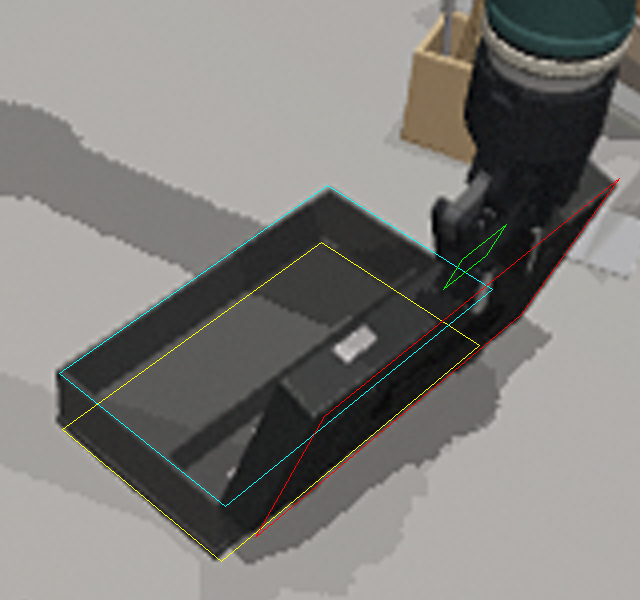

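```bash
python3 -m jog '[{"ax":0,"ay":0,"az":0,"dx":-2.5,"dy":-0.5,"dz":1,"gripper":20},{"ax":0,"ay":0,"az":0,"dx":0,"dy":-0.5,"dz":0,"gripper":20}]'
python3 -m jog '[{"ax":0,"ay":0,"az":0,"dx":0,"dy":0,"dz":0,"gripper":44},{"ax":0,"ay":0,"az":0,"dx":0,"dy":0,"dz":0,"gripper":50},{"ax":0,"ay":0,"az":0,"dx":0,"dy":0,"dz":0,"gripper":65},{"ax":0,"ay":0,"az":0,"dx":0,"dy":0,"dz":0,"gripper":65},{"ax":0,"ay":0,"az":0,"dx":0,"dy":0,"dz":0,"gripper":65}]'
python3 - <<'E'
from h import *
c=cams.read_camera('scene')
overlay(c,(.5641,.115,.0911),'s13.png',th=1.83,crop=(120,270,290,450),scale=4)
save('wrist','w13.png')
E
```

```text
clock: 14.52
ee_pos: [0.7272, 0.1265, 0.2084]
tcp_rot: [[0.996, 0.093, -0.001], [0.093, -0.996, -0.002], [-0.001, 0.001, -1.0]]
wrist_force: [-11.3, -5.9, 14.4]
finger_gap: 0.449
clock: 15.15
ee_pos: [0.7287, 0.1272, 0.2044]
tcp_rot: [[0.996, 0.093, -0.0], [0.093, -0.996, 0.0], [-0.0, -0.0, -1.0]]
wrist_force: [-0.5, 0.2, 0.2]
finger_gap: 0.761
```

View pics/s13.png

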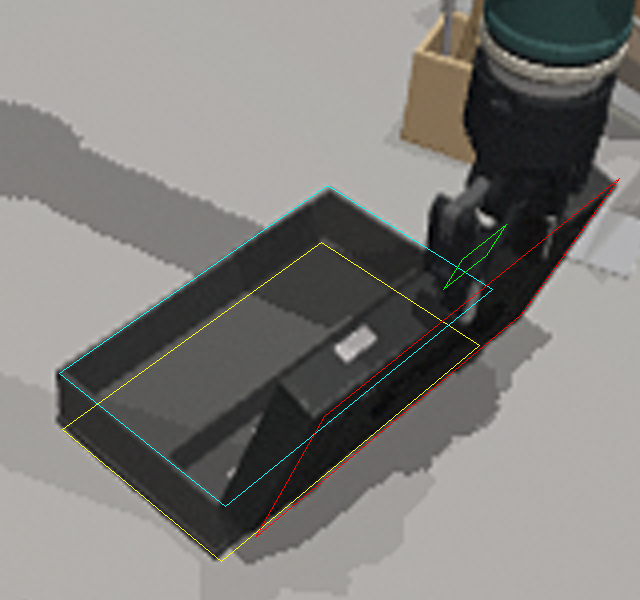

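View pics/w13.png

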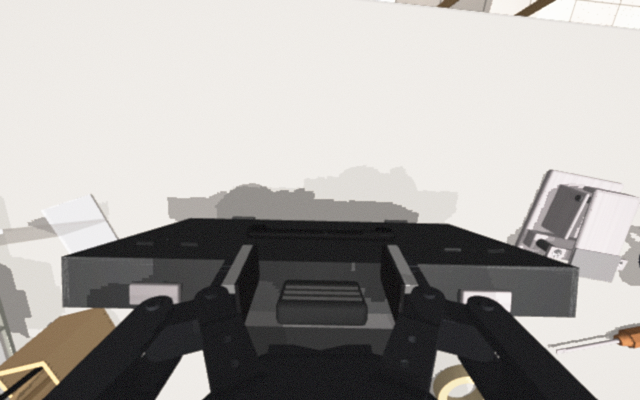

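The lid stayed put on release, with the tab free at about (322,300), so it's on its stop. Next I'll retreat upwards and go over to the screwdriver.

```bash
python3 -m jog '[{"ax":0,"ay":0,"az":0,"dx":0,"dy":0,"dz":50,"gripper":65},{"ax":0,"ay":0,"az":0,"dx":0,"dy":0,"dz":50,"gripper":65},{"ax":0,"ay":0,"az":-0.14,"dx":-25,"dy":-40,"dz":0,"gripper":65},{"ax":0,"ay":0,"az":-0.15,"dx":-25,"dy":-50,"dz":0,"gripper":65},{"ax":0,"ay":0,"az":-0.15,"dx":-25,"dy":-55,"dz":0,"gripper":65},{"ax":0,"ay":0,"az":-0.15,"dx":-25,"dy":-55,"dz":0,"gripper":65},{"ax":0,"ay":0,"az":-0.15,"dx":-25,"dy":-55,"dz":0,"gripper":65},{"ax":0,"ay":0,"az":-0.15,"dx":-25,"dy":-55,"dz":0,"gripper":65}]'
python3 -m jog '[{"ax":0,"ay":0,"az":-0.15,"dx":-25,"dy":-55,"dz":-10,"gripper":65},{"ax":0,"ay":0,"az":-0.15,"dx":-25,"dy":-55,"dz":-10,"gripper":65},{"ax":0,"ay":0,"az":-0.12,"dx":-15,"dy":-45,"dz":-10,"gripper":65},{"ax":0,"ay":0,"az":0,"dx":-5,"dy":-20,"dz":-10,"gripper":65},{"ax":0,"ay":0,"az":0,"dx":0,"dy":0,"dz":0,"gripper":65}]'
cat > sd.py <<'E'
import sys
from h import *
s=status.get_state(); c=save('wrist',sys.argv[1]+'.png'); print(s['ee_pos'],s['joints'].round(2))
for t,z in(('screwdriver_handle',.013),('screwdriver_tip',.013)):
    for r in cams.spot_point('wrist',t)[:1]:
        row,col=r['at'][0]*400,r['at'][1]*640; print(t,round(r['score'],2),row,col,atz(c,row,col,z,s).round(4))
E
python3 sd.py w14; python3 -c "
from h import *
c=save('scene','s14.png')"
```

```text
clock: 16.25
ee_pos: [0.5778, -0.1849, 0.305]
tcp_rot: [[0.695, -0.719, 0.001], [-0.719, -0.695, -0.0], [0.001, -0.0, -1.0]]
wrist_force: [-0.1, 0.5, -0.8]
finger_gap: 0.758
clock: 16.88
ee_pos: [0.5081, -0.3585, 0.2636]
tcp_rot: [[0.346, -0.938, -0.001], [-0.938, -0.346, 0.001], [-0.002, 0.001, -1.0]]
wrist_force: [-0.4, 1.0, 0.3]
finger_gap: 0.762
[ 0.5081305  -0.35852841  0.26362826] [ 0.65  0.38 -0.12  1.61  0.05  1.16 -2.27]
screwdriver_handle 0.71 121.32000000000001 320.704 [ 0.5249 -0.4083  0.013 ]
screwdriver_tip 0.61 221.07999999999998 322.30400000000003 [ 0.4705 -0.2688  0.013 ]
```

View pics/w14.png

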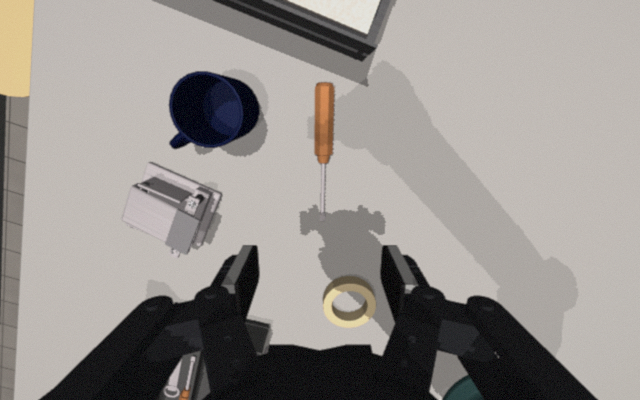

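View pics/s14.png

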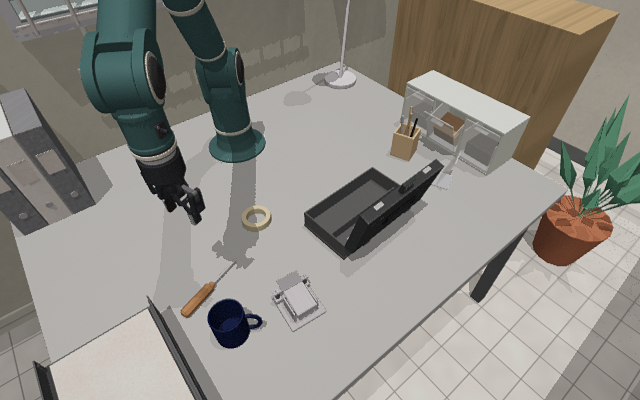

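The wrist view shows the screwdriver handle at (323,120) and its tip at (323,218), already in line with the tool. In the earlier pictures the fingertips look about 20 mm short of the stated TCP, so I'll descend carefully.

```bash
python3 -m jog '[{"ax":0,"ay":0,"az":0.008,"dx":3.7,"dy":-13.5,"dz":-50,"gripper":50},{"ax":0,"ay":0,"az":0.007,"dx":4,"dy":-13,"dz":-50,"gripper":50},{"ax":0,"ay":0,"az":0,"dx":0,"dy":0,"dz":-50,"gripper":50},{"ax":0,"ay":0,"az":0,"dx":0,"dy":0,"dz":-40,"gripper":50},{"ax":0,"ay":0,"az":0,"dx":0,"dy":0,"dz":-20,"gripper":50},{"ax":0,"ay":0,"az":0,"dx":0,"dy":0,"dz":0,"gripper":50}]'
python3 sd.py w15
```

```text
clock: 17.82
ee_pos: [0.5167, -0.3835, 0.0541]
tcp_rot: [[0.362, -0.932, -0.001], [-0.932, -0.362, 0.001], [-0.002, 0.001, -1.0]]
wrist_force: [-0.2, 0.7, 0.6]
finger_gap: 0.582
[ 0.51665395 -0.38352244  0.0540609 ] [ 0.66  0.64 -0.1   1.72  0.09  0.79 -2.25]
screwdriver_handle 0.82 179.48 325.504 [ 0.5222 -0.4086  0.013 ]
```

View pics/w15.png

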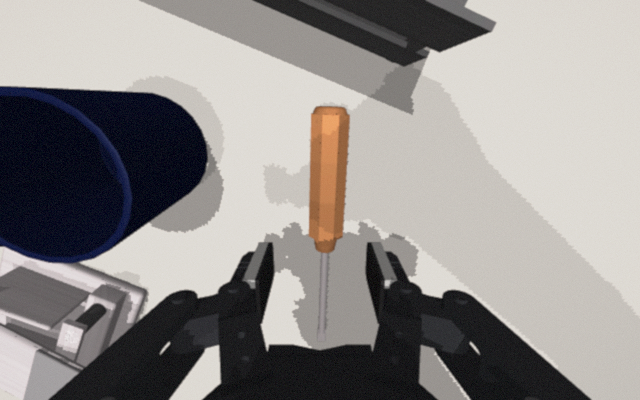

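```bash
python3 -m jog '[{"ax":0,"ay":0,"az":-0.018,"dx":-2.3,"dy":-0.9,"dz":-14,"gripper":50},{"ax":0,"ay":0,"az":-0.018,"dx":-2.3,"dy":-0.9,"dz":-12,"gripper":50},{"ax":0,"ay":0,"az":0,"dx":0,"dy":0,"dz":-8,"gripper":50},{"ax":0,"ay":0,"az":0,"dx":0,"dy":0,"dz":0,"gripper":50},{"ax":0,"ay":0,"az":0,"dx":0,"dy":0,"dz":0,"gripper":50}]'
python3 sd.py w16
```

```text
clock: 18.6
ee_pos: [0.5121, -0.3866, 0.0208]
tcp_rot: [[0.327, -0.945, 0.0], [-0.945, -0.327, -0.0], [0.0, -0.0, -1.0]]
wrist_force: [0.2, 0.7, 0.6]
finger_gap: 0.581
[ 0.5120627  -0.3865664   0.02077876] [ 0.66  0.68 -0.09  1.73  0.08  0.73 -2.28]
screwdriver_handle 0.95 192.12 317.888 [ 0.522  -0.4108  0.013 ]
```

View pics/w16.png

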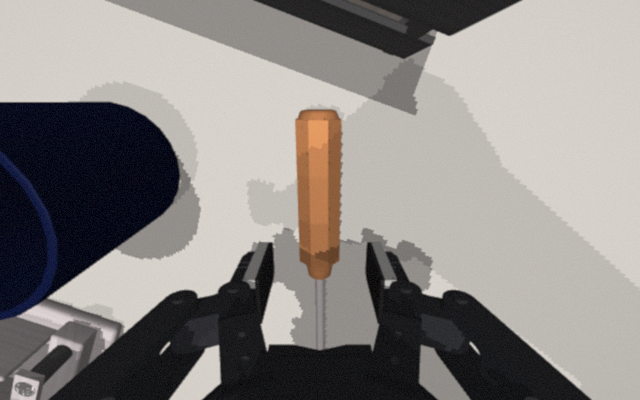

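```bash
python3 -m jog '[{"ax":0,"ay":0,"az":0,"dx":0,"dy":0,"dz":-10,"gripper":50},{"ax":0,"ay":0,"az":0,"dx":0,"dy":0,"dz":-6,"gripper":50},{"ax":0,"ay":0,"az":0,"dx":0,"dy":0,"dz":0,"gripper":50}]'
python3 -m jog '[{"ax":0,"ay":0,"az":0,"dx":0,"dy":0,"dz":-2,"gripper":50},{"ax":0,"ay":0,"az":0,"dx":0,"dy":0,"dz":-2,"gripper":50},{"ax":0,"ay":0,"az":0,"dx":0,"dy":0,"dz":0,"gripper":50}]'
python3 sd.py w17; python3 -c "
from h import *
c=cams.read_camera('scene');cv2.imwrite('pics/s17.png',cv2.resize(c['color'][220:345,130:290,::-1],None,fx=4.5,fy=4.5,interpolation=cv2.INTER_CUBIC))"
```

```text
clock: 19.12
ee_pos: [0.5112, -0.3861, 0.0037]
tcp_rot: [[0.326, -0.945, -0.001], [-0.945, -0.326, 0.001], [-0.001, 0.001, -1.0]]
wrist_force: [0.5, -0.5, -0.1]
finger_gap: 0.586
clock: 19.5
ee_pos: [0.5118, -0.3865, 0.0006]
tcp_rot: [[0.326, -0.945, -0.0], [-0.945, -0.326, 0.0], [-0.0, 0.0, -1.0]]
wrist_force: [1.0, 0.5, 0.5]
finger_gap: 0.591
[ 0.51175013 -0.38648553  0.00059518] [ 0.66  0.71 -0.09  1.74  0.09  0.7  -2.28]
screwdriver_handle 0.89 202.4 315.776 [ 0.5228 -0.4107  0.013 ]
```

View pics/w17.png

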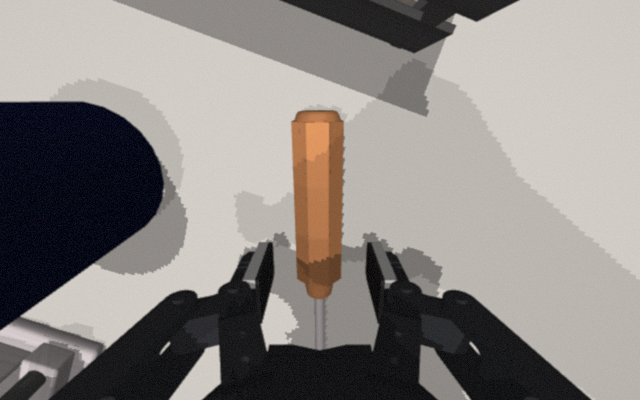

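View pics/s17.png

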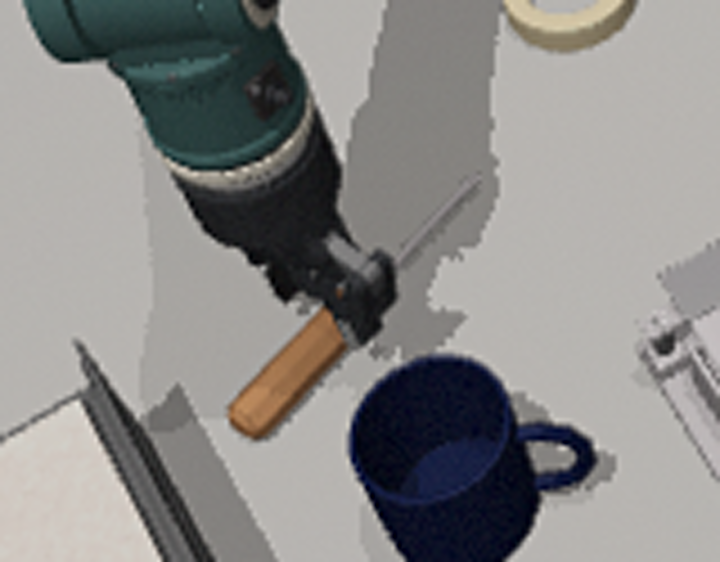

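```bash
python3 -m jog '[{"ax":0,"ay":0,"az":0,"dx":0,"dy":0,"dz":-4,"gripper":50},{"ax":0,"ay":0,"az":0,"dx":0,"dy":0,"dz":-4,"gripper":50},{"ax":0,"ay":0,"az":0,"dx":0,"dy":0,"dz":-3,"gripper":50},{"ax":0,"ay":0,"az":0,"dx":0,"dy":0,"dz":0,"gripper":50}]'
python3 -m jog '[{"ax":0,"ay":0,"az":0,"dx":0,"dy":0,"dz":-2,"gripper":50},{"ax":0,"ay":0,"az":0,"dx":0,"dy":0,"dz":-2,"gripper":50},{"ax":0,"ay":0,"az":0,"dx":0,"dy":0,"dz":0,"gripper":50}]'
python3 sd.py w18; python3 -c "
from h import *
c=cams.read_camera('scene');cv2.imwrite('pics/s18.png',cv2.resize(c['color'][220:345,130:290,::-1],None,fx=4.5,fy=4.5,interpolation=cv2.INTER_CUBIC))"
```

```text
clock: 20.2
ee_pos: [0.5115, -0.3863, -0.0108]
tcp_rot: [[0.326, -0.945, -0.001], [-0.945, -0.326, 0.0], [-0.001, 0.001, -1.0]]
wrist_force: [0.1, -0.6, 0.5]
finger_gap: 0.587
clock: 20.58
ee_pos: [0.5117, -0.3864, -0.0145]
tcp_rot: [[0.327, -0.945, -0.0], [-0.945, -0.327, 0.0], [-0.0, 0.0, -1.0]]
wrist_force: [-0.2, -0.9, -1.0]
finger_gap: 0.584
[ 0.5117395  -0.38641096 -0.01446903] [ 0.66  0.74 -0.08  1.74  0.09  0.67 -2.29]
screwdriver_handle 0.62 212.8 314.112 [ 0.5234 -0.4102  0.013 ]
```

View pics/w18.png

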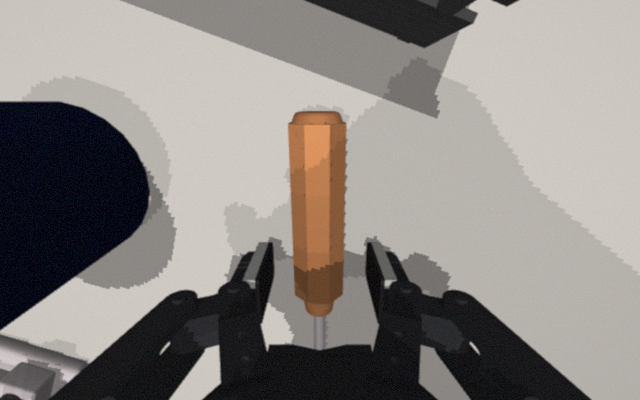

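View pics/s18.png

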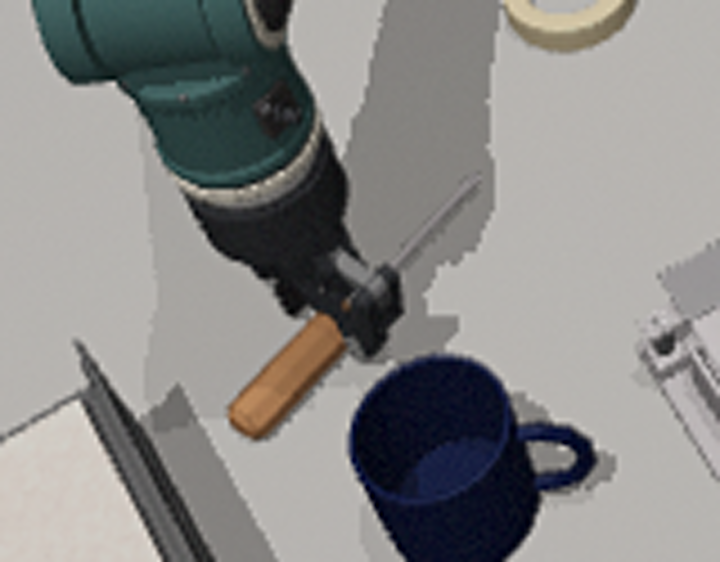

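```bash
python3 -m jog '[{"ax":0,"ay":0,"az":0,"dx":0,"dy":0,"dz":-2,"gripper":50},{"ax":0,"ay":0,"az":0,"dx":0,"dy":0,"dz":-2,"gripper":50},{"ax":0,"ay":0,"az":0,"dx":0,"dy":0,"dz":0,"gripper":36},{"ax":0,"ay":0,"az":0,"dx":0,"dy":0,"dz":0,"gripper":28},{"ax":0,"ay":0,"az":0,"dx":0,"dy":0,"dz":0,"gripper":28}]'
python3 -m jog '[{"ax":0,"ay":0,"az":0,"dx":0,"dy":0,"dz":0,"gripper":15},{"ax":0,"ay":0,"az":0,"dx":0,"dy":0,"dz":0,"gripper":15},{"ax":0,"ay":0,"az":0,"dx":0,"dy":0,"dz":0,"gripper":15}]'
python3 sd.py w19
```

```text
clock: 21.4
ee_pos: [0.5118, -0.3865, -0.0183]
tcp_rot: [[0.326, -0.945, 0.0], [-0.945, -0.326, -0.0], [0.0, -0.0, -1.0]]
wrist_force: [-0.5, -0.2, 0.0]
finger_gap: 0.33
clock: 21.78
ee_pos: [0.5121, -0.3866, -0.018]
tcp_rot: [[0.326, -0.945, 0.001], [-0.945, -0.326, -0.0], [0.0, -0.0, -1.0]]
wrist_force: [0.9, 0.6, 4.0]
finger_gap: 0.285
[ 0.51211086 -0.3866312  -0.01798027] [ 0.65  0.74 -0.08  1.74  0.09  0.67 -2.29]
screwdriver_handle 0.97 213.48 318.016 [ 0.5222 -0.412   0.013 ]
```

View pics/w19.png

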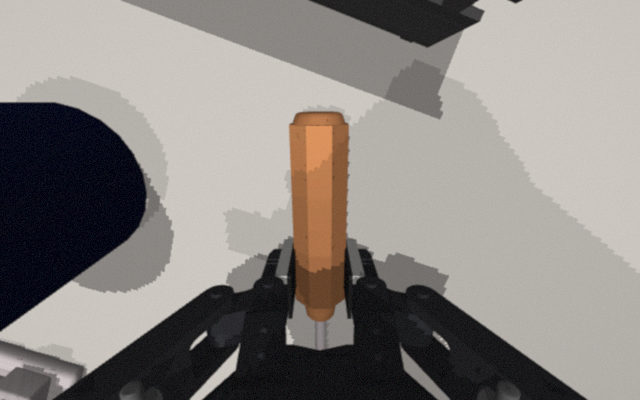

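```bash
python3 -m jog '[{"ax":0,"ay":0,"az":0,"dx":0,"dy":0,"dz":15,"gripper":15},{"ax":0,"ay":0,"az":0,"dx":0,"dy":0,"dz":30,"gripper":15},{"ax":0,"ay":0,"az":0,"dx":0,"dy":0,"dz":45,"gripper":15},{"ax":0,"ay":0,"az":0,"dx":0,"dy":0,"dz":50,"gripper":15},{"ax":0,"ay":0,"az":0,"dx":0,"dy":0,"dz":50,"gripper":15},{"ax":0,"ay":0,"az":0,"dx":0,"dy":0,"dz":20,"gripper":15},{"ax":0,"ay":0,"az":0,"dx":0,"dy":0,"dz":0,"gripper":15}]'
python3 sd.py w20
```

```text
clock: 22.8
ee_pos: [0.5125, -0.3871, 0.1941]
tcp_rot: [[0.326, -0.945, 0.003], [-0.945, -0.326, -0.002], [0.003, -0.002, -1.0]]
wrist_force: [-0.0, -0.9, -0.7]
finger_gap: 0.289
[ 0.51251413 -0.38707127  0.19406932] [ 0.67  0.47 -0.11  1.63  0.06  1.04 -2.26]
screwdriver_handle 0.83 216.52 315.392 [ 0.4986 -0.3283  0.013 ]
```

View pics/w20.png

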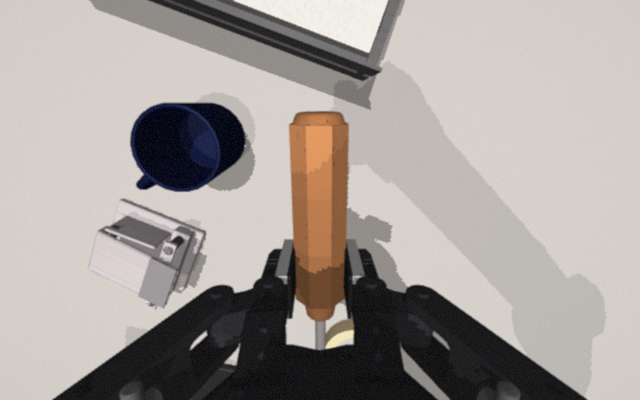

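The screwdriver is held, with the handle unmoved in view at (320,215). Next I'll carry it over and turn it.

```bash
python3 -m jog '[{"ax":0,"ay":0,"az":0.1,"dx":0,"dy":15,"dz":4,"gripper":15},{"ax":0,"ay":0,"az":0.15,"dx":1,"dy":26,"dz":0,"gripper":15},{"ax":0,"ay":0,"az":0.15,"dx":1,"dy":28,"dz":0,"gripper":15},{"ax":0,"ay":0,"az":0.15,"dx":1,"dy":28,"dz":0,"gripper":15},{"ax":0,"ay":0,"az":0.15,"dx":1,"dy":28,"dz":0,"gripper":15},{"ax":0,"ay":0,"az":0.15,"dx":1,"dy":28,"dz":0,"gripper":15},{"ax":0,"ay":0,"az":0.15,"dx":1,"dy":28,"dz":0,"gripper":15},{"ax":0,"ay":0,"az":0.15,"dx":1,"dy":28,"dz":0,"gripper":15}]'
python3 -m jog '[{"ax":0,"ay":0,"az":0.15,"dx":1,"dy":28,"dz":0,"gripper":15},{"ax":0,"ay":0,"az":0.15,"dx":1,"dy":28,"dz":0,"gripper":15},{"ax":0,"ay":0,"az":0.15,"dx":1,"dy":28,"dz":0,"gripper":15},{"ax":0,"ay":0,"az":0.15,"dx":1,"dy":28,"dz":0,"gripper":15},{"ax":0,"ay":0,"az":0.15,"dx":1,"dy":28,"dz":0,"gripper":15},{"ax":0,"ay":0,"az":0.15,"dx":1,"dy":28,"dz":0,"gripper":15},{"ax":0,"ay":0,"az":0.15,"dx":1,"dy":28,"dz":0,"gripper":15},{"ax":0,"ay":0,"az":0.15,"dx":1,"dy":28,"dz":0,"gripper":15}]'
python3 -m jog '[{"ax":0,"ay":0,"az":0.15,"dx":1,"dy":28,"dz":0,"gripper":15},{"ax":0,"ay":0,"az":0.15,"dx":1,"dy":25,"dz":0,"gripper":15},{"ax":0,"ay":0,"az":0.1,"dx":0,"dy":15,"dz":0,"gripper":15},{"ax":0,"ay":0,"az":0,"dx":0,"dy":0,"dz":0,"gripper":15}]'
python3 sd.py w21
```

```text
clock: 23.95
ee_pos: [0.5178, -0.1763, 0.194]
tcp_rot: [[0.997, -0.083, -0.003], [-0.083, -0.997, 0.001], [-0.003, -0.001, -1.0]]
wrist_force: [0.8, -0.1, -0.8]
finger_gap: 0.284
clock: 24.95
ee_pos: [0.5258, 0.0473, 0.1942]
tcp_rot: [[0.439, 0.899, -0.003], [0.899, -0.439, 0.0], [-0.001, -0.003, -1.0]]
wrist_force: [-0.1, -0.2, -0.8]
finger_gap: 0.286
clock: 25.45
ee_pos: [0.5278, 0.1156, 0.1944]
tcp_rot: [[0.058, 0.998, -0.003], [0.998, -0.058, 0.001], [0.001, -0.003, -1.0]]
wrist_force: [0.2, -0.9, -1.5]
finger_gap: 0.286
[0.52780565 0.11556253 0.19443692] [ 0.38  0.44 -0.83  1.84  0.37  1.03 -0.66]
screwdriver_handle 0.9 217.32 317.12 [0.5214 0.0547 0.013 ]
```

View pics/w21.png

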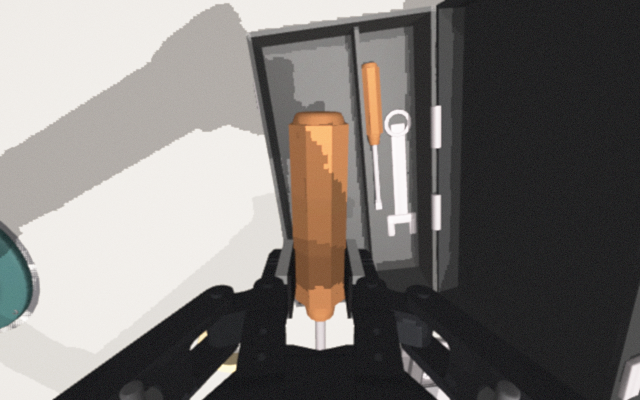

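```bash
python3 -m jog '[{"ax":0,"ay":0,"az":0.075,"dx":0.6,"dy":10,"dz":-25,"gripper":15},{"ax":0,"ay":0,"az":0.075,"dx":0.6,"dy":10,"dz":-30,"gripper":15},{"ax":0,"ay":0,"az":0,"dx":0,"dy":0,"dz":-20,"gripper":15},{"ax":0,"ay":0,"az":0,"dx":0,"dy":0,"dz":0,"gripper":15},{"ax":0,"ay":0,"az":0,"dx":0,"dy":0,"dz":0,"gripper":15}]'
cat > pl.py <<'E'
import sys
from h import *
s=status.get_state(); c=cams.read_camera('wrist'); p=(.5641,.115,.0911)
im=c['color'][:,:,::-1].copy()
def L(a,b,col):
    A=proj(c,boxw(p,a),s);B=proj(c,boxw(p,b),s); cv2.line(im,tuple(int(v) for v in A[::-1]),tuple(int(v) for v in B[::-1]),col,1)
for z,x0,x1,y,col in((.065,-.085,.085,.15,(0,0,255)),(.046,-.081,.015,.146,(0,255,0)),(.006,-.081,.015,.146,(255,255,0))):
    k=[(x0,0,z),(x0,y,z),(x1,y,z),(x1,0,z)]
    for i in range(3): L(k[i],k[i+1],col)
cv2.imwrite('pics/'+sys.argv[1]+'.png',im)
print(s['ee_pos'],s['tcp_rot'].round(3).tolist(),s['clock'],'box coords',(Rz(p[2]).T@(s['ee_pos']-[p[0],p[1],0])).round(4))
E
python3 pl.py w22; python3 -c "
from h import *
c=cams.read_camera('scene');cv2.imwrite('pics/s22.png',cv2.resize(c['color'][120:270,290:450,::-1],None,fx=4,fy=4,interpolation=cv2.INTER_CUBIC))"
```

```text
clock: 26.22
ee_pos: [0.5307, 0.1341, 0.1215]
tcp_rot: [[-0.089, 0.996, 0.001], [0.996, 0.089, -0.0], [-0.0, 0.001, -1.0]]
wrist_force: [1.3, 0.3, -1.1]
finger_gap: 0.29
[0.53071242 0.13412026 0.12148098] [[-0.089, 0.996, 0.001], [0.996, 0.089, -0.0], [-0.0, 0.001, -1.0]] 26.225 box coords [-0.0315  0.0221  0.1215]
```

View pics/w22.png

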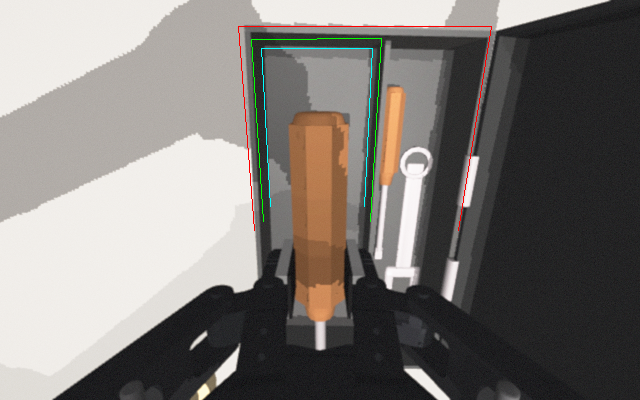

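View pics/s22.png

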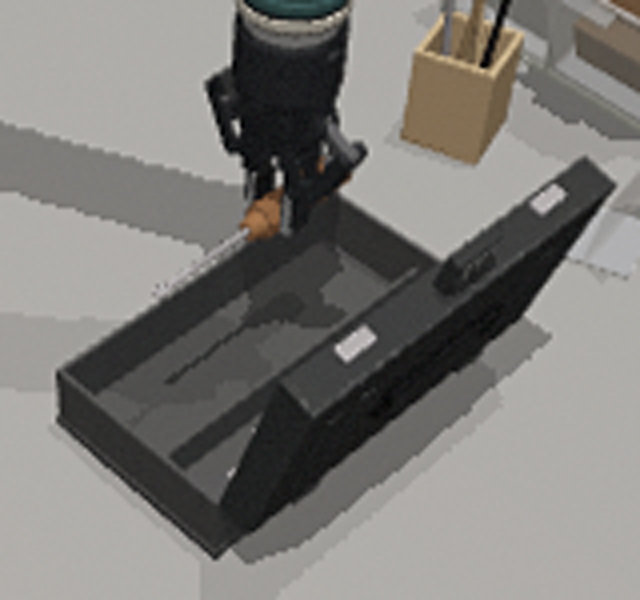

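```bash
python3 -m jog '[{"ax":0,"ay":0,"az":0,"dx":-1,"dy":1.5,"dz":-20,"gripper":15},{"ax":0,"ay":0,"az":0,"dx":0,"dy":0,"dz":-25,"gripper":15},{"ax":0,"ay":0,"az":0,"dx":0,"dy":0,"dz":-20,"gripper":15},{"ax":0,"ay":0,"az":0,"dx":0,"dy":0,"dz":-10,"gripper":15},{"ax":0,"ay":0,"az":0,"dx":0,"dy":0,"dz":0,"gripper":15}]'
python3 pl.py w23
```

```text
clock: 26.95
ee_pos: [0.5285, 0.1361, 0.0449]
tcp_rot: [[-0.091, 0.996, -0.001], [0.996, 0.091, -0.0], [0.0, -0.001, -1.0]]
wrist_force: [0.3, -0.5, -1.3]
finger_gap: 0.289
[0.52854736 0.1360889  0.04491348] [[-0.091, 0.996, -0.001], [0.996, 0.091, -0.0], [0.0, -0.001, -1.0]] 26.95 box coords [-0.0335  0.0242  0.0449]
```

View pics/w23.png

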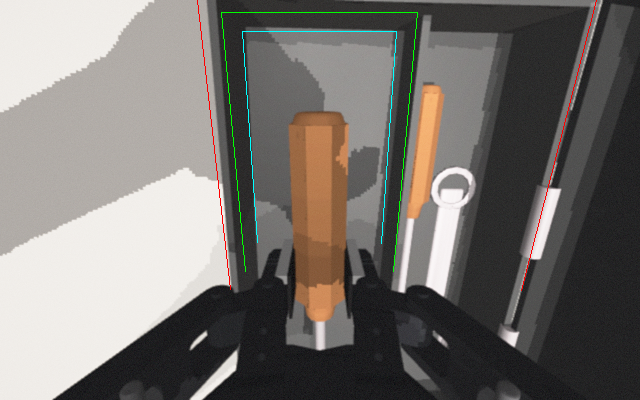

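```bash
python3 -m jog '[{"ax":0,"ay":0,"az":0,"dx":0.7,"dy":0,"dz":-10,"gripper":15},{"ax":0,"ay":0,"az":0,"dx":0,"dy":0,"dz":-10,"gripper":15},{"ax":0,"ay":0,"az":0,"dx":0,"dy":0,"dz":0,"gripper":15}]'
python3 -m jog '[{"ax":0,"ay":0,"az":0,"dx":0,"dy":0,"dz":-7,"gripper":15},{"ax":0,"ay":0,"az":0,"dx":0,"dy":0,"dz":-6,"gripper":15},{"ax":0,"ay":0,"az":0,"dx":0,"dy":0,"dz":0,"gripper":15}]'
python3 -m jog '[{"ax":0,"ay":0,"az":0,"dx":0,"dy":0,"dz":-5,"gripper":15},{"ax":0,"ay":0,"az":0,"dx":0,"dy":0,"dz":-5,"gripper":15},{"ax":0,"ay":0,"az":0,"dx":0,"dy":0,"dz":0,"gripper":15}]'
python3 pl.py w24
```

```text
clock: 27.38
ee_pos: [0.5291, 0.1357, 0.0248]
tcp_rot: [[-0.091, 0.996, -0.001], [0.996, 0.091, -0.001], [-0.0, -0.002, -1.0]]
wrist_force: [0.4, 0.2, -1.1]
finger_gap: 0.285
clock: 27.75
ee_pos: [0.5294, 0.1359, 0.0122]
tcp_rot: [[-0.091, 0.996, -0.001], [0.996, 0.091, -0.0], [-0.0, -0.001, -1.0]]
wrist_force: [0.5, -0.1, -0.7]
finger_gap: 0.287
clock: 28.12
ee_pos: [0.5294, 0.1359, 0.0022]
tcp_rot: [[-0.091, 0.996, -0.001], [0.996, 0.091, -0.0], [-0.0, -0.001, -1.0]]
wrist_force: [-0.8, 0.4, -1.1]
finger_gap: 0.287
[0.52939055 0.13587724 0.00222858] [[-0.091, 0.996, -0.001], [0.996, 0.091, -0.0], [-0.0, -0.001, -1.0]] 28.125 box coords [-0.0327  0.0239  0.0022]
```

View pics/w24.png

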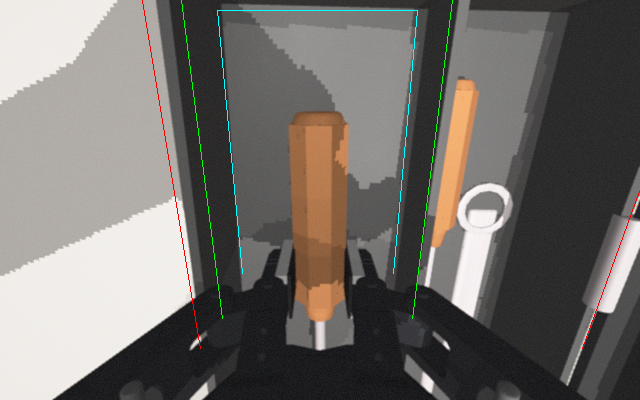

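Clear on both sides. Now the last 14 mm in small steps.

```bash
python3 -m jog '[{"ax":0,"ay":0,"az":0,"dx":0,"dy":0,"dz":-4,"gripper":15},{"ax":0,"ay":0,"az":0,"dx":0,"dy":0,"dz":-4,"gripper":15},{"ax":0,"ay":0,"az":0,"dx":0,"dy":0,"dz":-2,"gripper":15},{"ax":0,"ay":0,"az":0,"dx":0,"dy":0,"dz":0,"gripper":15}]'
python3 -m jog '[{"ax":0,"ay":0,"az":0,"dx":0,"dy":0,"dz":-1.5,"gripper":15},{"ax":0,"ay":0,"az":0,"dx":0,"dy":0,"dz":-1.5,"gripper":15},{"ax":0,"ay":0,"az":0,"dx":0,"dy":0,"dz":0,"gripper":15}]'
```

```text
clock: 28.68
ee_pos: [0.5295, 0.136, -0.0075]
tcp_rot: [[-0.091, 0.996, -0.0], [0.996, 0.091, -0.0], [-0.0, -0.0, -1.0]]
wrist_force: [0.2, 0.5, -0.6]
finger_gap: 0.286
clock: 29.05
ee_pos: [0.5296, 0.136, -0.0104]
tcp_rot: [[-0.091, 0.996, -0.0], [0.996, 0.091, -0.0], [-0.0, -0.0, -1.0]]
wrist_force: [-0.4, 0.3, -0.5]
finger_gap: 0.286
```

```bash
python3 -m jog '[{"ax":0,"ay":0,"az":0,"dx":0,"dy":0,"dz":-1,"gripper":15},{"ax":0,"ay":0,"az":0,"dx":0,"dy":0,"dz":0,"gripper":15},{"ax":0,"ay":0,"az":0,"dx":0,"dy":0,"dz":0,"gripper":15}]'
python3 -m jog '[{"ax":0,"ay":0,"az":0,"dx":0,"dy":0,"dz":-1,"gripper":15},{"ax":0,"ay":0,"az":0,"dx":0,"dy":0,"dz":0,"gripper":15},{"ax":0,"ay":0,"az":0,"dx":0,"dy":0,"dz":0,"gripper":15}]'
```

```text
clock: 29.42
ee_pos: [0.5298, 0.136, -0.0113]
tcp_rot: [[-0.091, 0.996, 0.0], [0.996, 0.091, -0.0], [-0.0, 0.0, -1.0]]
wrist_force: [0.1, -0.1, -0.2]
finger_gap: 0.286
clock: 29.8
ee_pos: [0.5298, 0.136, -0.012]
tcp_rot: [[-0.091, 0.996, 0.0], [0.996, 0.091, -0.0], [-0.0, 0.0, -1.0]]
wrist_force: [-2.2, -0.9, 3.7]
finger_gap: 0.283
```

Contact came at TCP z = -12 mm, as predicted. I'll release gently to a limited opening.

```bash
python3 -m jog '[{"ax":0,"ay":0,"az":0,"dx":0,"dy":0,"dz":-0.3,"gripper":24},{"ax":0,"ay":0,"az":0,"dx":0,"dy":0,"dz":0,"gripper":28},{"ax":0,"ay":0,"az":0,"dx":0,"dy":0,"dz":0,"gripper":34},{"ax":0,"ay":0,"az":0,"dx":0,"dy":0,"dz":0,"gripper":42},{"ax":0,"ay":0,"az":0,"dx":0,"dy":0,"dz":0,"gripper":42}]'
python3 pl.py w25
```

```text
clock: 30.42
ee_pos: [0.5351, 0.137, -0.0105]
tcp_rot: [[-0.09, 0.996, 0.009], [0.996, 0.09, 0.003], [0.002, 0.009, -1.0]]
wrist_force: [9.7, 0.1, 8.3]
finger_gap: 0.491
[ 0.53513133  0.1370167  -0.01045462] [[-0.09, 0.996, 0.009], [0.996, 0.09, 0.003], [0.002, 0.009, -1.0]] 30.425 box coords [-0.0268  0.0246 -0.0105]
```

View pics/w25.png

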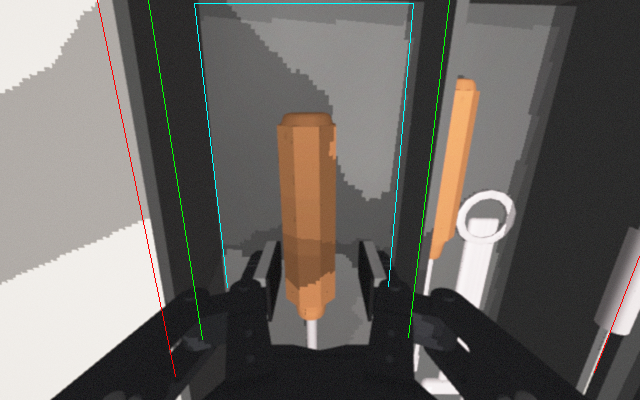

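The front-wall side of the linkage is brushing the wall with about 10 N. I'll narrow slightly to relieve it, then rise.

```bash
python3 -m jog '[{"ax":0,"ay":0,"az":0,"dx":0,"dy":0,"dz":0,"gripper":36},{"ax":0,"ay":0,"az":0,"dx":0,"dy":0,"dz":0,"gripper":36}]'
python3 pl.py w26
```

```text
clock: 30.72
ee_pos: [0.5328, 0.1366, -0.0116]
tcp_rot: [[-0.09, 0.996, 0.005], [0.996, 0.09, 0.002], [0.001, 0.005, -1.0]]
wrist_force: [7.0, -0.5, 3.5]
finger_gap: 0.422
[ 0.53277515  0.13655051 -0.01162245] [[-0.09, 0.996, 0.005], [0.996, 0.09, 0.002], [0.001, 0.005, -1.0]] 30.725 box coords [-0.0292  0.0243 -0.0116]
```

View pics/w26.png

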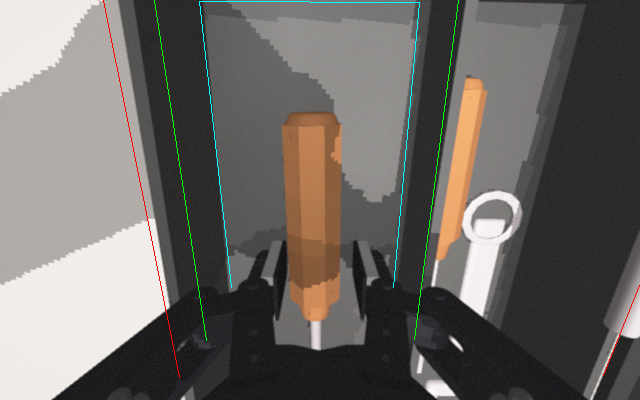

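```bash
python3 -m jog '[{"ax":0,"ay":0,"az":0,"dx":2,"dy":0,"dz":4,"gripper":36},{"ax":0,"ay":0,"az":0,"dx":0,"dy":0,"dz":6,"gripper":36},{"ax":0,"ay":0,"az":0,"dx":0,"dy":0,"dz":6,"gripper":36},{"ax":0,"ay":0,"az":0,"dx":0,"dy":0,"dz":0,"gripper":36}]'
python3 pl.py w27
```

```text
clock: 31.28
ee_pos: [0.5316, 0.136, 0.0038]
tcp_rot: [[-0.091, 0.996, 0.0], [0.996, 0.091, -0.0], [-0.0, 0.0, -1.0]]
wrist_force: [0.4, -0.7, -0.5]
finger_gap: 0.423
[0.53159561 0.13604198 0.00377719] [[-0.091, 0.996, 0.0], [0.996, 0.091, -0.0], [-0.0, 0.0, -1.0]] 31.275 box coords [-0.0305  0.0239  0.0038]
```

View pics/w27.png

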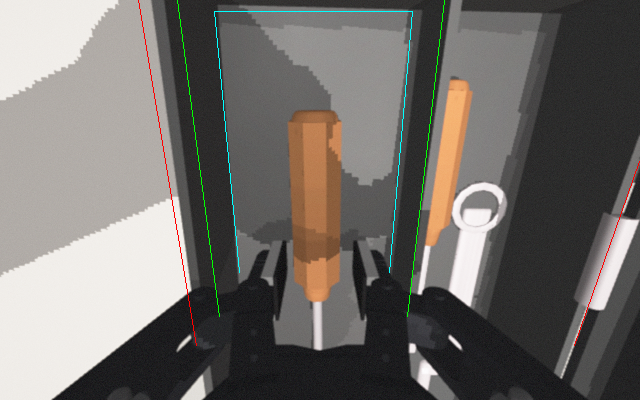

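Free with no force, and the screwdriver is staying on the floor of the compartment. Rising clear now.

```bash
python3 -m jog '[{"ax":0,"ay":0,"az":0,"dx":0,"dy":0,"dz":20,"gripper":36},{"ax":0,"ay":0,"az":0,"dx":0,"dy":0,"dz":30,"gripper":36},{"ax":0,"ay":0,"az":0,"dx":0,"dy":0,"dz":50,"gripper":36},{"ax":0,"ay":0,"az":0,"dx":0,"dy":0,"dz":50,"gripper":36},{"ax":0,"ay":0,"az":0,"dx":-10,"dy":-45,"dz":40,"gripper":36},{"ax":0,"ay":0,"az":0,"dx":-10,"dy":-55,"dz":20,"gripper":36},{"ax":0,"ay":0,"az":0,"dx":-10,"dy":-55,"dz":0,"gripper":36},{"ax":0,"ay":0,"az":0,"dx":-10,"dy":-50,"dz":0,"gripper":36}]'
python3 -m jog '[{"ax":0,"ay":0,"az":0,"dx":0,"dy":-50,"dz":0,"gripper":36},{"ax":0,"ay":0,"az":0,"dx":0,"dy":0,"dz":0,"gripper":36},{"ax":0,"ay":0,"az":0,"dx":0,"dy":0,"dz":0,"gripper":36}]'
python3 - <<'E'
from h import *
s=status.get_state(); c=save('scene','s30.png'); overlay(c,(.5641,.115,.0911),'s30o.png',th=1.83,crop=(120,270,290,450),scale=4)
ct=save('top','t30.png'); cv2.imwrite('pics/t30z.png',cv2.resize(ct['color'][120:250,200:360,::-1],None,fx=4,fy=4,interpolation=cv2.INTER_CUBIC))
p=(.5641,.115,.0911)
for cam,cc in(('scene',c),('top',ct)):
    for t,z in(('screwdriver_handle',.019),('screwdriver_tip',.019),('mug',0),('hole_punch',0),('phone_stand',0),('pencil_holder',0),('tape_roll',0)):
        for r in cams.spot_point(cam,t)[:2]:
            w=atz(cc,r['at'][0]*400,r['at'][1]*640,z); print(cam,t,round(r['score'],2),w.round(3),(Rz(p[2]).T@(w-[p[0],p[1],0])).round(3) if 'screw' in t else '')
E
```

```text
clock: 32.33
ee_pos: [0.4912, -0.0709, 0.2148]
tcp_rot: [[-0.091, 0.996, 0.001], [0.996, 0.091, -0.001], [-0.002, 0.001, -1.0]]
wrist_force: [1.1, -0.5, 0.5]
finger_gap: 0.42
clock: 32.7
ee_pos: [0.4917, -0.1182, 0.2141]
tcp_rot: [[-0.091, 0.996, 0.001], [0.996, 0.091, 0.0], [0.0, 0.001, -1.0]]
wrist_force: [0.1, 0.5, 0.1]
finger_gap: 0.426
scene screwdriver_handle 0.57 [0.527 0.162 0.019] [-0.033  0.051  0.019]
scene screwdriver_tip 0.85 [ 0.554 -0.007  0.019] [-0.021 -0.12   0.019]
scene mug 0.62 [ 0.653 -0.38   0.   ] 
scene hole_punch 0.97 [ 0.693 -0.22   0.   ] 
scene phone_stand 0.54 [0.62  0.437 0.   ] 
scene pencil_holder 0.71 [ 0.694 -0.216  0.   ] 
scene pencil_holder 0.68 [0.443 0.456 0.   ] 
scene tape_roll 0.57 [ 0.379 -0.153  0.   ] 
top screwdriver_handle 0.8 [0.531 0.168 0.019] [-0.028  0.056  0.019]
top screwdriver_tip 0.66 [0.543 0.017 0.019] [-0.03  -0.095  0.019]
top screwdriver_tip 0.36 [0.532 0.157 0.019] [-0.028  0.044  0.019]
top mug 0.59 [ 0.656 -0.382  0.   ] 
top hole_punch 0.93 [ 0.699 -0.208  0.   ] 
top phone_stand 0.61 [0.62  0.445 0.   ] 
top pencil_holder 0.75 [0.441 0.461 0.   ] 
top tape_roll 0.56 [ 0.367 -0.141  0.   ]
```

View pics/s30o.png

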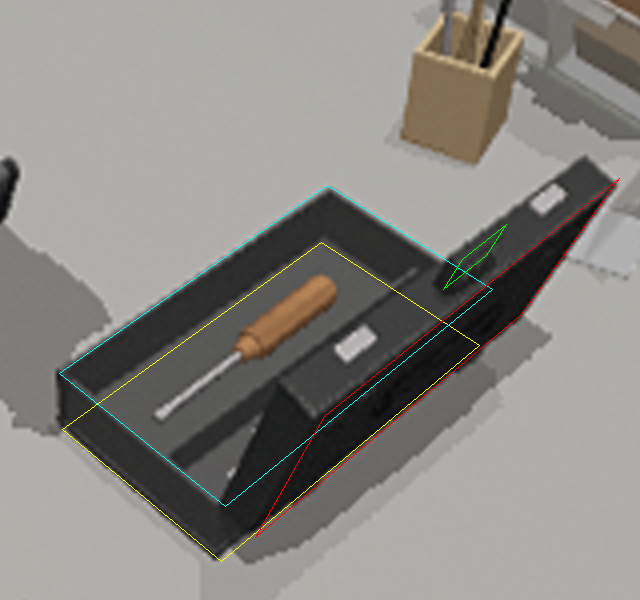

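View pics/t30.png

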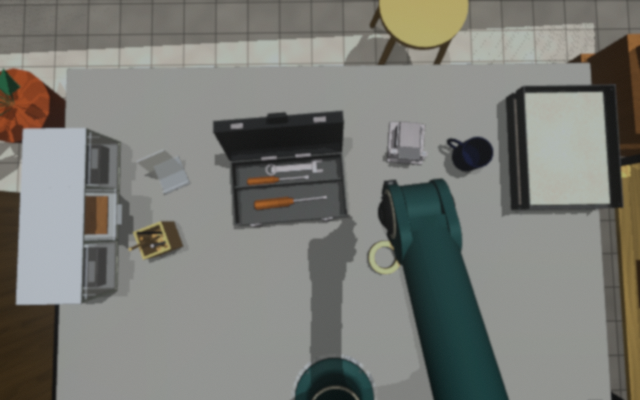

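View pics/t30z.png

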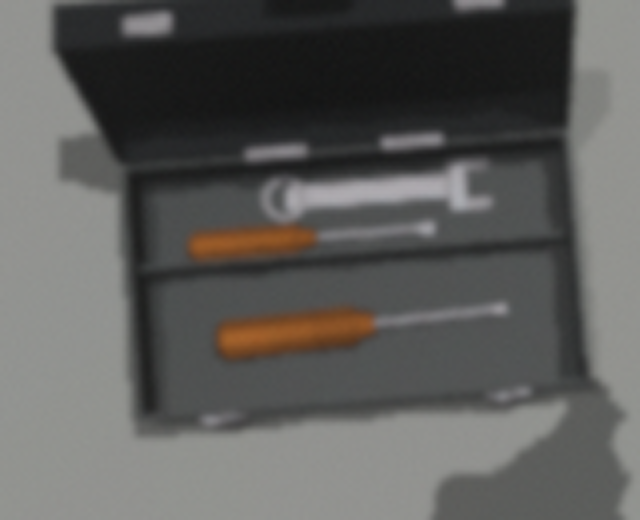

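The top view shows the screwdriver flat in the front compartment, with its handle at (270,203) at the left-hand end and its tip at (327,197), parallel to the small one. The lid is still leaning back and the bystanders haven't moved. Handing in.

```bash
python3 -c "
from plant import finish_job
print(finish_job())"
```

```text
the job is handed in; nothing more can be done
None
```

I opened the lid onto its stop and laid the screwdriver in the front compartment, handle to the left-hand end. The job was handed in at about 33 s on the robot's clock.

- **Lid:** I gripped the tab, swung the lid along its arc and eased it onto the stop in 1–2 mm steps. The push force rose to about 19 N where the arm stalled. It did not move when released, and it was still leaning back in the last pictures.
- **Screwdriver:** I lowered it until I felt the floor at about 4 N, at the predicted height, then let go. The last pictures from the two fixed cameras show it flat and the same way round as the small screwdriver. Its handle centre is about 30 mm in front of the box's centre line and 50–55 mm towards the left-hand end. The arm is well clear.
- **Bystanders:** all five read the same as at the start, within the cameras' scatter.

These things did not go as expected or did not agree:
- **Fingertips:** they end about 20 mm short of the stated TCP. My first try at the tab closed above it, so I reopened and went lower.
- **Release:** as the fingers opened in the box, the gripper pressed sideways on the front wall with about 10 N. That nudged the tool 5 mm until I narrowed the opening.
- **Lid angle:** the scene-camera overlay puts the lid a degree or two short of 1.83 rad. I took this as calibration error, because the stop was clearly felt.
- **Cameras:** the top picture did not fit the box model as well as the other two cameras, so I used the scene and wrist views for the box pose. One network reading put the screwdriver tip about 25 mm off, but the pictures contradict it.

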